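# Re-hook the drive spring of a display turntable

## Robot

A 6-joint arm with a two-finger parallel gripper is mounted at the origin on the work surface. World frame = base frame: x ahead of the robot, y to its left, z up, the work surface at z = 0. Lengths are in mm, angles in rad, forces in N, time in s.
With the tool pointing down it reaches from about 250 to 725 mm from the base axis. Payload 4 kg.
Tool frame: the origin (TCP) lies at the centre of the arm's flange, where the gripper is bolted on; the fingertips stand 173 mm ahead of it and the grasp point (between the pads) lies 155 mm ahead of it (ctrl.grasp_offset is the distance from the TCP to the grasp point, in mm); z points along the fingers, y is the direction in which the jaws open and shut (so a half turn about z gives the same grasp; the last joint's range is limited). The gripper opens to 85 mm and grips with 20 to 120 N. Pads are 22 mm wide; open, the fingers measure 114 mm over their backs; the gripper's body (76 mm by 85 mm) begins 54 mm behind the grasp point. The pads swing forward as they close: fully open they stand 13 mm farther back than shut.
Start: joints at [-1.281, 0.241, 0.005, 1.335, 0, 1.571], TCP at [142.879, -479.151, 404.706] pointing down, gripper open.
Joint ranges: [-2.72, 2.72], [-1.05, 1.87], [-1.09, 1.28], [-1.99, 2.15], [-1.42, 1.44], [-3.14, 3.14]. Speed limits (rad/s): [2.79, 2.79, 3.14, 3.14, 3.14, 3.14].

## Interface

Orientations are given as a unit quaternion [x, y, z, w].
In Python, from workcell import ctrl gives the robot as it stands.
- The arm moves only by the tool arm_command, never from a script. Its argument "commands" is text: rows parted by semicolons, each of 7 numbers parted by spaces: the turn, a rotation vector about the tool's x, y, z in rad, then the shift along the tool's x, y, z in cm, then the finger opening in cm, from 0 to 8.54. In form: wx wy wz tx ty tz grip; .... A call has 1 to 5 rows; each row shifts and turns the pose as measured when the row begins, along the tool's axes as they then stand; what a row does not reach is not made up. A row lasts 1/8 s, in which the tool goes at most 62.5 mm and 10.7 degrees, less where a joint would pass 70% of its speed; a pose out of reach is approached as far as the arm can. A call with a gripper value outside its range is refused whole. The fingers move at their own pace and stop on an object; "newtons" is the grip in N (left out, the last holds). Time passes only in rows, so rows that do not move let the fingers close. It gives the time, the measured TCP pose, the force and the opening at its end, in the units of the state.
- ctrl.get_obs(): the state, without advancing time (a new reading comes with each control period).
- ctrl.grab_frame(name): name is "side" or "top"; returns the picture (480x640x3 uint8, blue, green, red); there is no depth.
- ctrl.camera_info(name): a dict with "mtx" (3x3 intrinsics, pixels), "distortion" ([k1, k2, p1, p2, k3] as OpenCV has them; the pictures are not rectified), "R" (3x3) and "t" (3): a world point X has camera coordinates R X + t. Camera axes: x right, y down, z forward; pixel columns grow to the right and rows downward; lengths in mm; the calibration is good to about 2 mm. A picture is of the moment at which its call begins. camera_info takes no time and is no camera call.
- ctrl.hand_in(): hands the job in, once; it reports no verdict.
Trained networks look in the newest picture that a camera, given by its name, has taken for a name from the list of things; names that differ only in an ending like _2 or _b are one class to them, and where a whole thing is asked for, a point or a joint stands for the part that bears it (a point fixed in the world has none). Each returns a list of dicts, best first, with "confidence" (0 to 1); they miss things now and then, are a little off and sometimes report something else, mostly with a low value. They report only what shows in the picture. A call takes as long as a camera call. They do not tell look-alikes from the thing itself.
- ctrl.find_in(camera, thing): "extent" ([left, top, right, bottom] in pixels, round what is visible of it).
- ctrl.spot_point(camera, thing): "centre" ([column, row] in pixels: a listed point, or the origin of a listed thing).
The state is a dict: "time_s": time; "joint_positions": joint angles; "joint_velocities": joint speeds; "tau": joint torques, N m; "tcp_pos": TCP position; "tool_rot": TCP orientation; "contact_force": force on the tool from outside, world axes, zero at the start; "ft_torque": the same for the moment, N m; "opening": finger opening in mm.
Only numpy, scipy, OpenCV 4.12 (cv2) and the standard library are available. Lean on these libraries where they do the work, as an engineer would, in place of code of your own. Each camera call takes 0.05 s, during which the arm holds its last target.

## Task

The platter of the display turntable is off and the tension spring of its motor arm hangs slack. With the spring puller from the wooden tool block, and without putting the gripper on the drive, hook the loop at the spring's very end, stretch the spring gently and no further than it needs, set its inner loop down over the anchor post so that it sits under the post's head, and ease it off without letting the spring snap. Then stand the puller back in a hole of the tool block and leave everything else where it is.

Things in the scene. Friction and masses are not known exactly. Their poses are not given: they have to be found in the camera images.
- unit: the drive unit, fixed: square black plinth 340 x 340 mm, rim 32 mm high, steel deck 13 mm above the bench. Origin at the centre of its underside; x away from the robot, y left. Hub 100 mm across at the origin, 48 mm high, spindle to 73 mm. An upright motor (32 mm across, 102 mm high) rides on the swing arm near (-39, 56) mm. Within 70 mm of the post nothing is higher than the spring but its head
- spring_screw (a point): shoulder screw on the tail of the flat steel swing arm, on which the spring's fixed end swivels; at the spring's height, 58 mm above the bench. With the arm home it is 116.5 mm from slot, straight along the unit's +y. Axes as unit when the arm is home
- swing_arm (a joint): angle of the swing arm (rad): 0 = home, its rubber wheel against the hub (a stop); grows to 0.28 as it is swung away. It starts away, the screw up to 35 mm farther from the post; the spring draws it home with about 1 N
- spring_end (a joint): stretch of the spring (m): 0 = slack. It pulls with about 2 N plus 0.5 N per mm. With the post in the middle of its slot: 12 mm (8 N) when the loop hangs on it, 16.5 mm (10 N) when the inner loop is centred over it; up to 7 mm more or less as the post stands. Beyond 30 mm (17 N) it is overstretched. Let go, it snaps back
- eye (a point): centre of the spring's inner loop, which goes over the post: round, 3 mm wire, 17 mm clear inside, lying level, 100 mm from the spring's screw when slack. Its x axis points along the spring to the free end, z up. The spring (coil 23 mm across) swivels freely about its screw and can be tipped up by 0.35 rad; let go, its free end sinks to about level (3 mm below)
- pull_loop (a point): centre of the loop at the spring's very end, for the puller: oval, 3 mm wire, 24 mm clear along the spring and 13 mm across, lying level, 23.5 mm farther out than eye. Axes as eye. At least 20 mm of free room below it
- slot (a point): middle of the slot of the tension adjuster, at the spring's height, 58 mm above the bench; axes as unit. The upright steel anchor post is clamped up to 7 mm from here along y (see it or feel for it), never aside. Neck 8 mm across; collar 13 mm from 7 mm below this height down; flat head 12 mm across, 5.5 to 10 mm above it. A loop hung on it has its centre 4.5 mm off its axis, towards +y
- puller: spring puller, upright in the tool block. Origin: centre of the underside of its steel flange (34 mm across, 5 mm thick), z up. Square wooden handle 22 x 22 mm, 5 to 60 mm above. Shank 6 mm across down to 51 mm below, ending in an L foot 5 mm thick along x, 8.5 mm from the axis; a wire caught in it lies 44 mm below the origin. A collar (15 mm) 9 mm over the foot pushes the wire down. 120 g
- rack: wooden tool block, fixed: 200 x 70 x 75 mm, origin at the centre of its underside, four upright through holes of 27 mm along its x axis at x = -69, -23, 23, 69 mm. Tools stand with the flange on its top, 75 mm high; one hole is empty. It is left or right of the drive unit. The puller is the tool with the square handle; the other two are round
- screwdriver: bystander in the tool block: screwdriver with a round black handle, 28 mm across, 69 mm high above the block
- nut_driver: bystander in the tool block: nut driver with a round grey handle, 32 mm across, 65 mm high above the block
- bottle: bystander: white plastic bottle with a red cap, 68 mm across, 190 mm tall, at the far left of the bench
- paint_jar: bystander: small jar 44 mm across, 45 mm tall, near left
- tape: bystander: roll of paper tape 90 mm across, lying, 19 mm high, near right
- oiler: bystander: small oil bottle 24 mm across, 55 mm tall, standing on the deck of the drive unit
- cup: bystander: white mug 70 mm across, 85 mm tall, at the far right
Mind the look-alikes: they are no part of the job. What is shaped like the puller but blue or pink is not meant.

How it is judged (in metres and radians):
On the way, in this order (a step that is already met when the one before it is completed fails the run):
1. the puller, out of the block, pulls on the spring and stretches it (contact force between puller and unit above 2.5 N and value of joint spring_end above 0.008 m and distance between puller and rack above 0.1 m), for 0.2 s.
2. the inner loop hangs on the post's neck under its head, eased off: the puller no longer carries it (x of eye in the frame of slot between -0.006 and 0.006 m and y of eye in the frame of slot between -0.005 and 0.0145 m and z of eye in the frame of slot between -0.007 and 0.0045 m and value of joint spring_end above 0.003 m and contact force between puller and unit below 1 N), for 0.3 s.
At the end, for the whole second after the job is handed in: The inner loop hangs taut on the post's neck under its head (centre within 6 mm in x, -5 to 14.5 mm in y, -7 to 4.5 mm in z of slot; stretch over 3 mm), the swing arm is home (below 0.02 rad) and the puller stands upright and still in a hole of the block, flange on its top (5 mm) (x of eye in the frame of slot between -0.006 and 0.006 m and y of eye in the frame of slot between -0.005 and 0.0145 m and z of eye in the frame of slot between -0.007 and 0.0045 m and value of joint spring_end above 0.003 m and value of joint swing_arm below 0.02 rad and x of puller in the frame of rack between -0.085 and 0.085 m and y of puller in the frame of rack between -0.016 and 0.016 m and z of puller in the frame of rack between 0.07 and 0.08 m and angle between puller's own z axis and vertical below 0.12 rad and linear speed of puller below 0.02 m/s); the robot touches nothing.
It fails at once if the puller is forced against the spring or the drive unit (over 35 N) (contact force between puller and unit above 35 N).
It fails at once if the spring is overstretched (by more than 30 mm) (value of joint spring_end above 0.03 m).
It fails at once if the spring is let go and snaps back (faster than 0.3 m/s) (velocity of joint spring_end below -0.3 m/s).
It fails at once if the gripper itself touches the drive unit or its spring (over 1.5 N) (contact force between any of the fingers, the arm and unit above 1.5 N).
It fails at once if a bystander is moved from its place (over 30 mm) (distance of any of screwdriver, nut_driver, bottle, paint_jar, tape, oiler, cup from where it was at the start of the episode above 0.03 m).
It also fails if it takes over 72 s, if anything falls off the work surface, if the arm or the gripper's body presses on something with over 40 N, if the wrist force passes 120 N, or if a joint passes its speed limit or range.

## Working session

There is one attempt and no reset: what is moved stays moved. The work goes in short steps, Python scripts to look and compute and a tool call to move; the robot and the scene stay as the last step left them, time stands still between calls to the robot, and variables do not carry over. Pictures are saved under pics/ and viewed, and the job is handed in when it is done.

Besides the shell and the picture viewer there is one more tool, called after ">>>" in YAML: its name, and indented under it one key for each argument. arm_command: Moves the arm, as the interface text tells. Its arguments: {"type":"object","properties":{"commands":{"type":"string"},"newtons":{"type":"number"}},"required":["commands"]}

```bash
ls; mkdir -p pics; python3 - <<'E'
from workcell import ctrl
import cv2,numpy as np
for c in("side","top"):
    f=ctrl.grab_frame(c); cv2.imwrite(f"pics/{c}0.png",f)
    i=ctrl.camera_info(c); print(c,{k:np.round(np.array(v),3).tolist() for k,v in i.items()})
print(ctrl.get_obs())
for c in("side","top"):
  for t in("puller","rack","unit","eye","pull_loop","slot","spring_screw"):
    print(c,t,[(np.round(d['centre'],1).tolist(),round(d['confidence'],2)) for d in ctrl.spot_point(c,t)][:4])
print(ctrl.get_obs()['time_s'])
E
```

```text
pics
side {'mtx': [[457.039, 0.0, 321.339], [0.0, 457.039, 236.599], [0.0, 0.0, 1.0]], 'distortion': [0.019, 0.0, 0.0, 0.0, 0.0], 'R': [[0.919, -0.393, -0.016], [-0.247, -0.547, -0.8], [0.306, 0.739, -0.6]], 't': [-504.156, 151.242, 1178.215]}
top {'mtx': [[537.444, 0.0, 322.241], [0.0, 537.444, 242.102], [0.0, 0.0, 1.0]], 'distortion': [-0.115, 0.0, 0.0, 0.0, 0.0], 'R': [[-0.02, -1.0, 0.004], [-0.983, 0.019, -0.184], [0.184, -0.008, -0.983]], 't': [-29.325, 553.213, 1219.848]}
{'time_s': 0.1, 'joint_positions': array([-1.28100928e+00,  2.41349703e-01,  3.84241359e-03,  1.33520388e+00,
        4.66671934e-06,  1.57080258e+00]), 'joint_velocities': array([-0.00057688, -0.00339204,  0.00072978,  0.00102942, -0.00118517,
       -0.00081937]), 'tau': array([-3.00018601e-04, -3.73136795e+01,  2.53010988e+01,  1.09010440e-02,
        6.71852104e-05, -2.89834226e-06]), 'tcp_pos': array([ 142.80508403, -478.91885942,  403.8893298 ]), 'tool_rot': array([ 9.89521283e-01,  1.44383909e-01, -1.35933424e-04, -9.47726007e-04]), 'contact_force': array([ 0.31361156,  0.4112909 , -0.08344393]), 'ft_torque': array([0.07331722, 0.04000648, 0.02875572]), 'opening': 85.35285263775502}
side puller [([388.5, 355.2], 0.88), ([419.6, 344.5], 0.86), ([371.1, 313.0], 0.69), ([352.5, 314.4], 0.57)]
side rack [([360.2, 336.0], 0.82), ([296.6, 204.8], 0.55), ([224.5, 215.5], 0.44)]
side unit [([333.7, 231.0], 0.6)]
side eye [([292.8, 221.8], 0.39)]
side pull_loop [([288.9, 227.5], 0.45), ([262.2, 321.5], 0.18)]
side slot [([310.5, 232.3], 0.4)]
side spring_screw [([294.1, 201.4], 0.62)]
top puller [([504.0, 258.9], 0.8), ([403.9, 343.9], 0.69), ([501.6, 227.8], 0.52), ([466.3, 252.8], 0.47)]
top rack [([454.3, 267.7], 0.58)]
top unit []
top eye [([277.6, 273.1], 0.5)]
top pull_loop [([465.8, 252.9], 0.68), ([286.0, 272.3], 0.62), ([158.1, 201.7], 0.49)]
top slot [([304.1, 254.7], 0.75)]
top spring_screw [([245.6, 252.7], 0.56)]
0.8
```

View pics/side0.png

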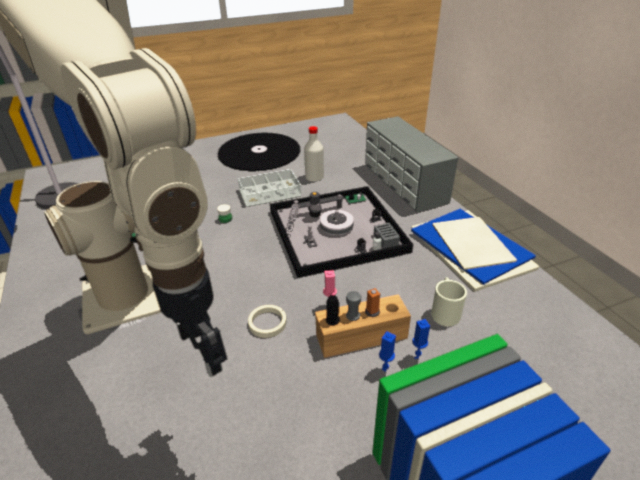

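View pics/top0.png

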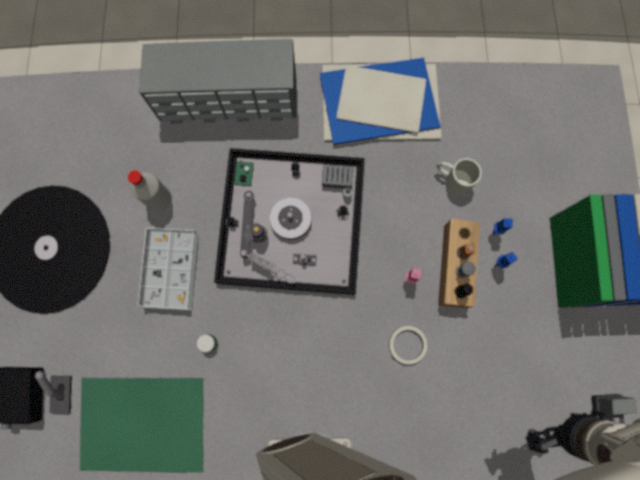

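The tool block is at side (362,325) and top (460,263), and the drive is at top (290,220). Puller candidates in the top view are (470,250) with a wooden handle in the block, (415,274) pink, and (503,227) and (508,260) blue. The wooden one in the block fits the description. I'll check it in enlarged crops.

```bash
python3 - <<'E'
import cv2,numpy as np
t=cv2.imread("pics/top0.png"); s=cv2.imread("pics/side0.png")
r=lambda im,a,b,c,d,k:cv2.resize(im[b:d,a:c],None,fx=k,fy=k,interpolation=cv2.INTER_CUBIC)
cv2.imwrite("pics/c1.png",r(t,215,145,370,300,3.8))
cv2.imwrite("pics/c2.png",r(s,260,180,420,280,5))
a=r(t,435,210,525,315,4.2); b=r(s,310,270,440,375,4.2)
h=max(a.shape[0],b.shape[0])
p=lambda x:cv2.copyMakeBorder(x,0,h-x.shape[0],0,0,0)
o=np.hstack([p(a),p(b)]);o=cv2.resize(o,None,fx=800/o.shape[1],fy=800/o.shape[1]);cv2.imwrite("pics/c3.png",o)
E
```

```text
(no output)
```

View pics/c1.png

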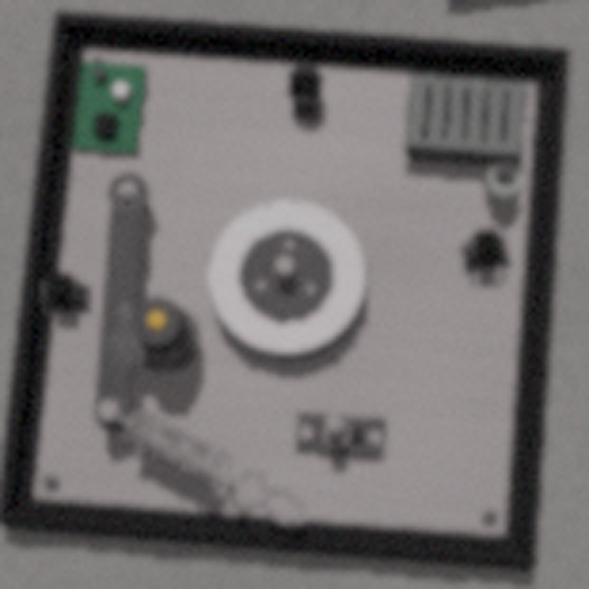

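View pics/c2.png

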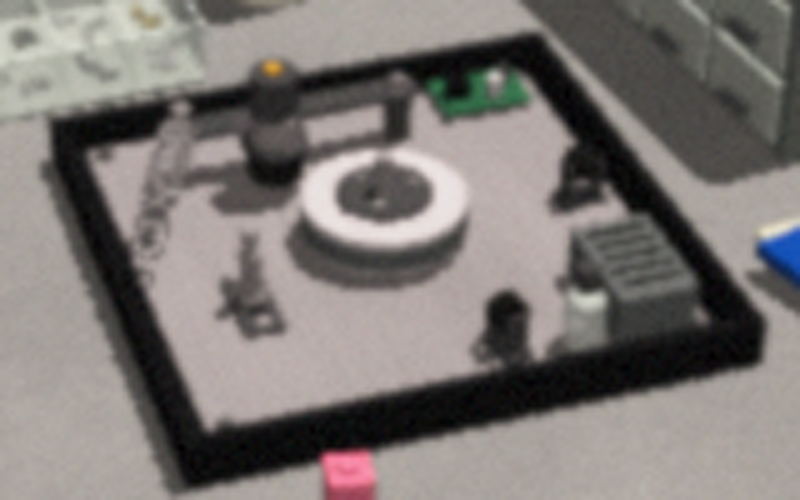

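View pics/c3.png

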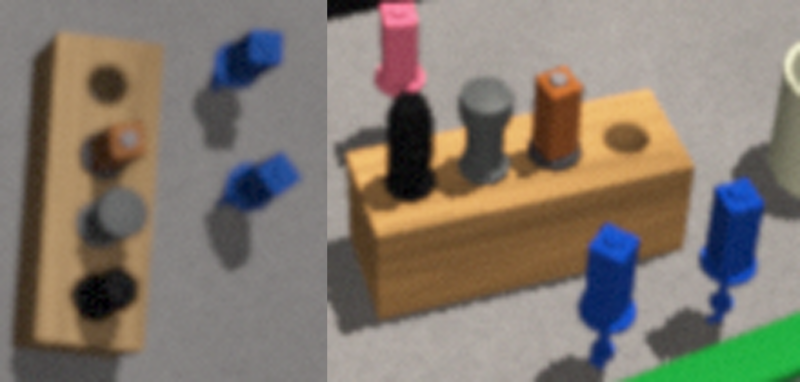

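The crop confirms it. The puller is the square wooden handle at top (470,250) and side (373,300), between the grey nut driver and the empty hole. The pink and blue ones are look-alikes. Next I'll fit the poses.

```bash
cat > h.py <<'E'
import cv2,numpy as np,json
from scipy.optimize import least_squares,minimize
from workcell import ctrl
CI={c:{k:np.array(v,float) for k,v in ctrl.camera_info(c).items()} for c in("side","top")}
def proj(c,P):
    i=CI[c]; return cv2.projectPoints(np.float64(P).reshape(-1,1,3),cv2.Rodrigues(i['R'])[0],i['t'],i['mtx'],i['distortion'])[0].reshape(-1,2)
def ray(c,p):
    i=CI[c]; q=cv2.undistortPoints(np.float64([[p]]),i['mtx'],i['distortion'])[0,0]
    d=i['R'].T@np.array([q[0],q[1],1]); return -i['R'].T@i['t'],d
def atz(c,p,z):
    o,d=ray(c,p); return o+d*(z-o[2])/d[2]
def tri(ps,pt):
    f=lambda X:np.r_[proj('side',X)[0]-ps,proj('top',X)[0]-pt]
    r=least_squares(f,atz('top',pt,60)); return r.x,np.sqrt((r.fun**2).sum())
def T(x,y,yaw):
    c,s=np.cos(yaw),np.sin(yaw)
    return lambda P:np.c_[x+c*P[:,0]-s*P[:,1],y+s*P[:,0]+c*P[:,1],P[:,2]]
def box(a,b,h): return np.array([[i*a/2,j*b/2,k] for i in(-1,1) for j in(-1,1) for k in(0,h)],float)
E
python3 - <<'E'
from h import *
print({c:(-CI[c]['R'].T@CI[c]['t']).round() for c in CI})
im={c:cv2.imread(f"pics/{c}0.png") for c in CI}
def hullmask(c,P):
    m=np.zeros((480*4,640*4),np.uint8); cv2.fillConvexPoly(m,cv2.convexHull((proj(c,P)*4+1.5).round().astype(np.int32)),255)
    return cv2.resize(m,(640,480),interpolation=cv2.INTER_AREA)/255.
def fit(tgt,B,x0):
    f=lambda v:sum(np.abs(hullmask(c,T(*v[:2],v[2]/100)(B))-tgt[c]).sum() for c in tgt)
    best=None
    for k in range(3):
        r=minimize(f,x0,method='Nelder-Mead',options=dict(initial_simplex=np.array([x0]+[np.array(x0)+d for d in([8,0,0],[0,8,0],[0,0,6])]),maxiter=300)); x0=r.x
    return r.x,r.fun
tg={}
def big(m): 
    cs,_=cv2.findContours(m,0,2); return max(cs,key=cv2.contourArea)
rois={'top':(205,140,375,305),'side':(260,178,420,285)}
for c in CI:
    g=cv2.cvtColor(im[c],6); a,b,cc,d=rois[c]; m=np.zeros((480,640),np.uint8); m[b:d,a:cc]=(g[b:d,a:cc]<48)*255
    ct=big(m); o=np.zeros((480,640),np.uint8); cv2.drawContours(o,[cv2.convexHull(ct)],-1,255,-1); tg[c]=o/255.
x0=atz('top',(290,221),20)
u,e=fit(tg,box(340,340,32),[x0[0],x0[1],-4.]);print('unit',u,e,[t.sum() for t in tg.values()])
for c in tg: print(c,fit({c:tg[c]},box(340,340,32),u))
tr={}
rois={'top':(435,210,490,315),'side':(310,285,415,365)}
for c in CI:
    a,b,cc,d=rois[c]; h=cv2.cvtColor(im[c],40).astype(int); m=np.zeros((480,640),np.uint8)
    m[b:d,a:cc]=(((h[...,0]>8)&(h[...,0]<24)&(h[...,1]>90)&(h[...,2]>50))[b:d,a:cc])*255
    m=cv2.morphologyEx(m,2,np.ones((3,3)))
    ct=big(m); o=np.zeros((480,640),np.uint8); cv2.drawContours(o,[cv2.convexHull(ct)],-1,255,-1); tr[c]=o/255.
    v=im[c].copy(); cv2.drawContours(v,[cv2.convexHull(ct)],-1,(0,255,0),1); cv2.imwrite(f'pics/rm_{c}.png',cv2.resize(v[200:380,300:500],None,fx=3,fy=3))
x0=atz('top',(460,263),40)
r,e=fit({'top':tr['top']},box(200,70,75),[x0[0],x0[1],-4.]);print('rack',r,e)
r,e=fit(tr,box(200,70,75),[x0[0],x0[1],-4.]);print('rack both',r,e)
for c in im:
    v=im[c].copy()
    cv2.polylines(v,[cv2.convexHull(proj(c,T(u[0],u[1],u[2]/100)(box(340,340,32))).astype(np.int32))],1,(0,255,0))
    cv2.polylines(v,[cv2.convexHull(proj(c,T(r[0],r[1],r[2]/100)(box(200,70,75))).astype(np.int32))],1,(0,255,0))
    for x in(-69,-23,23,69):
        q=np.array([[x+13.5*np.cos(a),13.5*np.sin(a),75] for a in np.linspace(0,6.28,30)]); cv2.polylines(v,[proj(c,T(r[0],r[1],r[2]/100)(q)).astype(np.int32)],1,(255,255,0))
    cv2.imwrite(f'pics/fit_{c}.png',cv2.resize(v[140:380,200:520],None,fx=2.5,fy=2.5,interpolation=2))
E
```

```text
{'side': array([ 140., -987.,  820.]), 'top': array([ 318.,  -31., 1301.])}
unit [613.60721125  35.22007465 -10.0852428 ] 799.956862745098 [np.float64(8553.0), np.float64(18829.0)]
side (array([609.92589135,  34.52248708, -10.65877053]), np.float64(236.9843137254902))
top (array([614.52132103,  35.47104595,  -9.5482541 ]), np.float64(439.9176470588235))
rack [ 495.29664644 -365.25117384  -12.18116937] 214.6470588235294
rack both [ 493.09027031 -365.10421185  -13.20648758] 761.192156862745
```

View pics/fit_top.png

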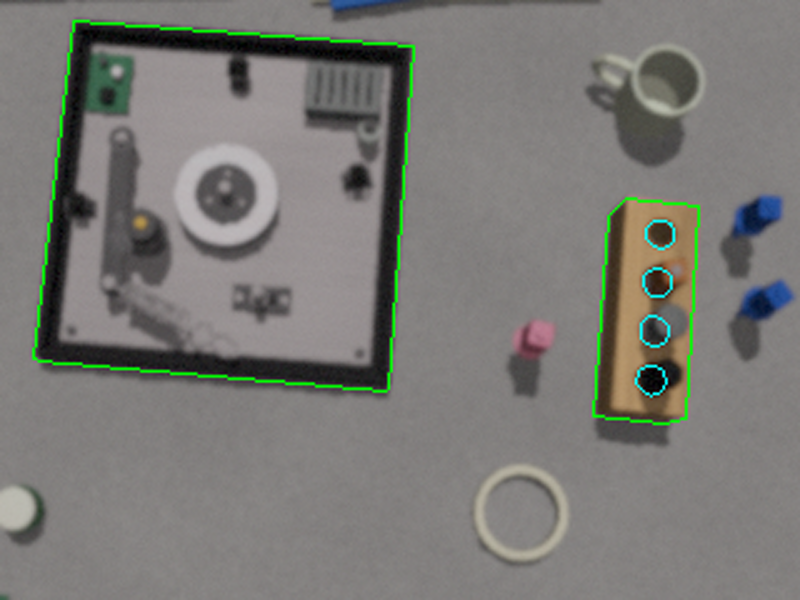

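View pics/fit_side.png

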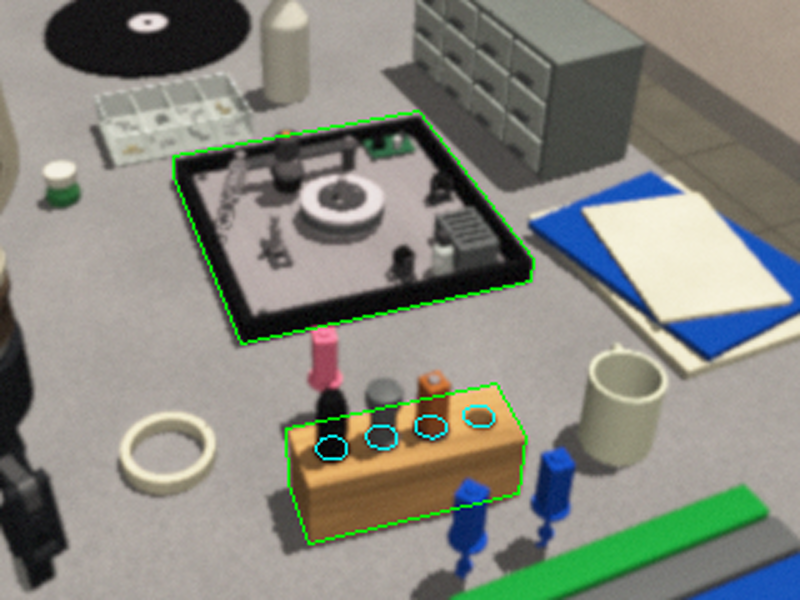

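```bash
python3 - <<'E'
from h import *
im={c:cv2.imread(f"pics/{c}0.png") for c in CI}
P=T(517.3,-368,0)
for c,(a,b) in {'top':(455,235),'side':(355,280)}.items():
    k=13
    pan=[]
    for yaw in(None,-0.12):
        v=cv2.resize(im[c][b:b+42,a:a+30],None,fx=k,fy=k,interpolation=2)
        if yaw is not None:
            B=box(22,22,55);B[:,2]+=80
            h=T(517.3,-368,yaw)(B); q=((proj(c,h)-[a,b]+.5)*k).astype(int)
            for i,j in [(0,1),(2,3),(4,5),(6,7),(0,2),(2,6),(6,4),(4,0),(1,3),(3,7),(7,5),(5,1)]: cv2.line(v,tuple(map(int,q[i])),tuple(map(int,q[j])),(0,255,0),1)
        pan.append(v)
    cv2.imwrite(f'pics/pl_{c}.png',np.hstack(pan))
E
```

```text
(no output)
```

View pics/pl_top.png

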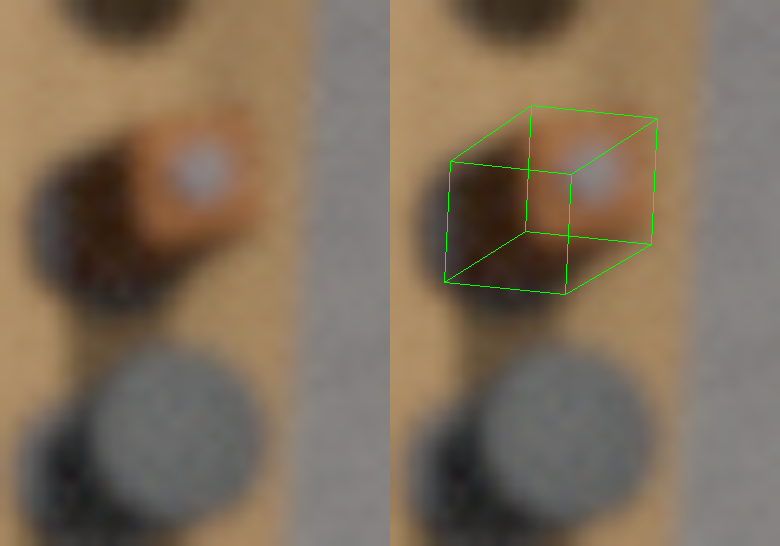

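View pics/pl_side.png

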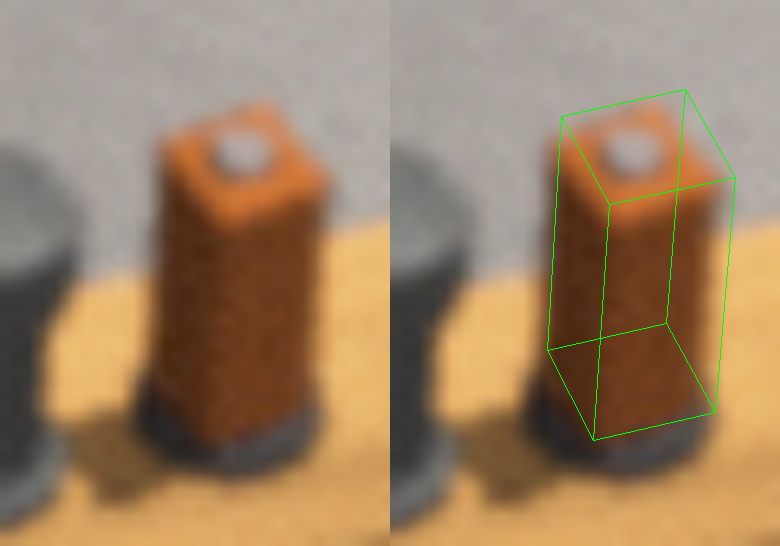

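```bash
python3 - <<'E'
from h import *
s=np.array([[160,145],[265,103],[330,182],[222,222]])/13+[354.5,279.5]
t=np.array([[138,112],[258,106],[262,233],[152,246]])/13+[454.5,234.5]  # left-far,right-far,right-near,left-near
print(tri((373.1,291.2),(469.9,247.7)))
# side order: left=? try assignments: far in side = +x+y ...
B=np.array([[11,11,0],[11,-11,0],[-11,-11,0],[-11,11,0]],float) # far-left, far-right, near-right, near-left (world)
f=lambda v,o=0:np.r_[(proj('top',T(v[0],v[1],v[2])(B+[0,0,v[3]]))-t).ravel()]
for sh in range(4):
    g=lambda v:np.r_[(proj('side',T(v[0],v[1],v[2])(B+[0,0,v[3]]))-np.roll(s,sh,0)).ravel()]
    r=least_squares(g,[515,-370,0,135],x_scale=[10,10,.1,10]); print(sh,r.x.round(3),r.cost)
    r=least_squares(lambda v:np.r_[f(v),g(v)],[515,-370,0,135],x_scale=[10,10,.1,10]); print('  both',r.x.round(3),r.cost)
r=least_squares(lambda v:f(np.r_[v,135]),[515,-370,0]);print(r.x,r.cost)
E
```

```text
(array([ 516.36317815, -367.4576629 ,  134.15546921]), np.float64(1.061820790142202))
0 [ 540.732 -325.323    1.621   84.805] 0.02593915877218224
  both [ 516.41  -368.281    0.711  132.345] 100.0359449854867
1 [ 540.732 -325.323   -3.092   84.805] 0.025939158772219466
  both [ 5.16494e+02 -3.68040e+02 -3.50000e-02  1.32132e+02] 295.3101969406618
2 [ 540.732 -325.323   -1.521   84.805] 0.025939158772184185
  both [ 516.328 -368.268   -0.634  132.387] 96.07297599508459
3 [ 5.40732e+02 -3.25323e+02  5.00000e-02  8.48050e+01] 0.025939158772196762
  both [ 5.16310e+02 -3.68340e+02  3.90000e-02  1.32513e+02] 2.8721046999111253
[ 5.17414892e+02 -3.68200645e+02  3.16395690e-02] 0.5664721736644635
```

```bash
cat >> h.py <<'E'
from scipy.spatial.transform import Rotation as Ro
def down(a): # tool pointing down, tool x at world yaw a
    return Ro.from_matrix([[np.cos(a),np.sin(a),0],[np.sin(a),-np.cos(a),0],[0,0,-1]])
def plan(p,a,n,grip):
    o=ctrl.get_obs(); p0=np.array(o['tcp_pos']); R0=Ro.from_quat(o['tool_rot']); p=np.array(p,float)
    rv=(R0.inv()*down(a)).as_rotvec()
    print('t',round(o['time_s'],2),'tcp',p0.round(1),'F',np.round(o['contact_force'],1),'open',round(o['opening'],1),'yaw',round(float(np.arctan2(*R0.as_matrix()[[1,0],0])),3),'j6',round(o['joint_positions'][5],2))
    rows=[];R=R0
    for k in range(n):
        d=R.inv().apply((p-p0)/n)/10
        rows.append(' '.join(f'{x:.3f}' for x in rv/n)+' '+' '.join(f'{x:.2f}' for x in d)+f' {grip}')
        R=R*Ro.from_rotvec(rv/n)
    print('; '.join(rows))
E
python3 -c "
from h import *
plan([517,-368,400],0.04,8,8.5)"
```

```text
t 0.8 tcp [ 142.9 -479.1  404.8] F [-0.2  0.  -0.4] open 85.8 yaw 0.29 j6 1.57
0.000 -0.000 0.031 4.88 0.00 0.06 8.5; 0.000 -0.000 0.031 4.88 -0.15 0.06 8.5; 0.000 -0.000 0.031 4.87 -0.30 0.06 8.5; 0.000 -0.000 0.031 4.86 -0.45 0.06 8.5; 0.000 -0.000 0.031 4.84 -0.60 0.06 8.5; 0.000 -0.000 0.031 4.82 -0.75 0.06 8.5; 0.000 -0.000 0.031 4.79 -0.90 0.06 8.5; 0.000 -0.000 0.031 4.76 -1.05 0.06 8.5
```

>>> arm_command:
  commands: "0 0 0.03 4.9 0 0 8.5; 0 0 0.03 4.9 -0.15 0 8.5; 0 0 0.03 4.9 -0.3 0 8.5; 0 0 0.03 4.9 -0.45 0 8.5; 0 0 0.03 4.8 -0.6 0 8.5"

```text
time_s: 1.42
tcp_pos: [380.9, -410.0, 405.2]
tool_rot: [0.998, 0.063, 0.0, 0.001]
contact_force: [0.5, -0.7, -0.1]
opening: 84.6
```

>>> arm_command:
  commands: "0 0 0.03 4.8 -0.8 0 8.5; 0 0 0.03 4.8 -0.9 0 8.5; 0 0 0.03 4.8 -1 0 8.5; 0 0 0 0 0 0 8.5"

```text
time_s: 1.92
tcp_pos: [529.5, -366.0, 403.7]
tool_rot: [1.0, 0.019, 0.0, 0.001]
contact_force: [0.2, 0.0, -0.3]
opening: 85.2
```

```bash
python3 -c "
from h import *
plan([517,-368,350],0.04,1,8.5)"
```

```text
t 1.93 tcp [ 529.5 -366.   403.7] F [ 0.2  0.  -0.3] open 85.2 yaw 0.037 j6 2.5
0.003 -0.000 -0.003 -1.25 0.14 5.37 8.5
```

>>> arm_command:
  commands: "0 0 0 -1.2 0.15 5 8.5; 0 0 0 0 0 4 8.5; 0 0 0 0 0 3 8.5; 0 0 0 0 0 0 8.5"

```text
time_s: 2.42
tcp_pos: [515.7, -369.2, 281.4]
tool_rot: [1.0, 0.019, 0.0, 0.002]
contact_force: [-0.6, 0.6, -0.0]
opening: 84.7
```

```bash
python3 - <<'E'
from h import *
plan([517,-368,268],0.04,1,8.5)
f={c:ctrl.grab_frame(c) for c in CI}
a=cv2.resize(f['top'][190:320,400:520],(400,433),interpolation=2);b=cv2.resize(f['side'][250:380,310:430],(400,433),interpolation=2)
cv2.imwrite('pics/g1.png',np.hstack([a,b]))
E
```

```text
t 2.42 tcp [ 515.7 -369.2  281.4] F [-0.6  0.6 -0. ] open 84.7 yaw 0.037 j6 2.48
0.004 -0.000 -0.003 0.14 -0.12 1.34 8.5
```

View pics/g1.png

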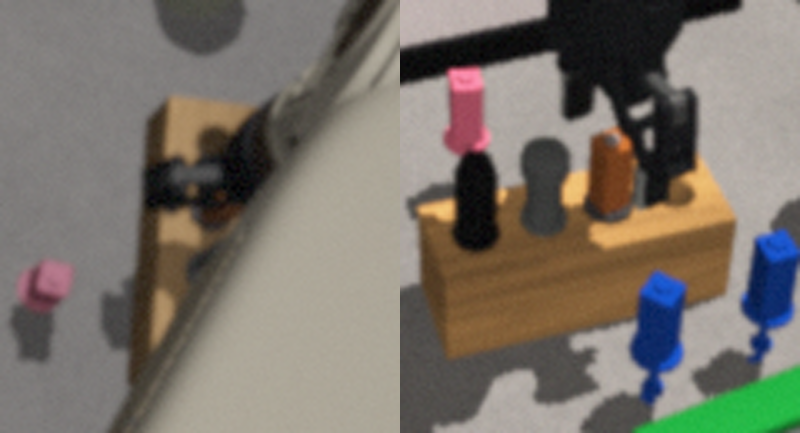

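```bash
python3 - <<'E'
from h import *
for P in([515.7,-411,121],[515.7,-327,121],[516.5,-368,135]):
    print((proj('side',P)[0]-[310,250])*[400/120,433/130]+[400,0])
E
```

```text
[643.77745473 196.02736115]
[581.9165607  112.85726919]
[613.36312885 136.10209396]
```

Fingertip projections match the picture: near finger at (644,196), far finger at (582,113), and the handle centred between them. I'll go down and grip.

>>> arm_command:
  commands: "0 0 0 0.1 -0.1 1.3 8.5; 0 0 0 0 0 0 3; 0 0 0 0 0 0 1.5; 0 0 0 0 0 0 1; 0 0 0 0 0 0 1"
  newtons: 100

```text
time_s: 3.15
tcp_pos: [519.5, -370.1, 277.1]
tool_rot: [1.0, 0.019, 0.007, 0.007]
contact_force: [0.2, 0.2, -1.1]
opening: 20.5
```

>>> arm_command:
  commands: "0 0 0 0 0 0 1; 0 0 0 0 0 0 1"

```text
time_s: 3.4
tcp_pos: [519.5, -370.1, 276.9]
tool_rot: [1.0, 0.019, 0.007, 0.007]
contact_force: [0.1, 1.1, -0.3]
opening: 20.3
```

```bash
python3 - <<'E'
from h import *
plan([517,-368,268],0.04,1,1)
o=ctrl.get_obs();print(Ro.from_quat(o['tool_rot']).as_matrix()[:,2],o['joint_velocities'].round(3))
f={c:ctrl.grab_frame(c) for c in CI}
a=cv2.resize(f['top'][190:320,400:520],(400,433),interpolation=2);b=cv2.resize(f['side'][250:380,310:430],(400,433),interpolation=2)
cv2.imwrite('pics/g2.png',np.hstack([a,b]))
E
```

```text
t 3.4 tcp [ 519.5 -370.1  276.9] F [ 0.1  1.1 -0.3] open 20.3 yaw 0.037 j6 2.49
0.014 -0.014 -0.003 -0.25 -0.23 0.89 1
[ 0.01410124 -0.01395684 -0.99980316] [-0.001  0.001 -0.001  0.001 -0.001 -0.   ]
```

View pics/g2.png

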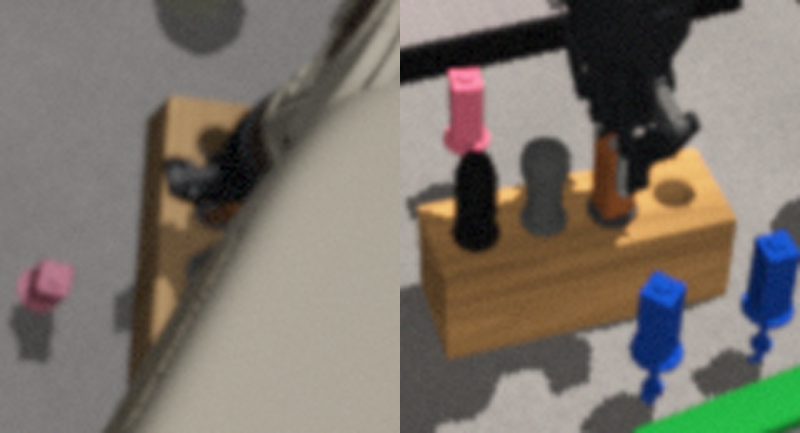

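>>> arm_command:
  commands: "0 0 0 0 0 0 5; 0 0 0 0 0 0 6; 0.014 -0.014 0 -0.3 -0.2 0.6 6; 0 0 0 0 0 0.4 6; 0 0 0 0 0 0 6"

```text
time_s: 4.12
tcp_pos: [516.0, -368.3, 265.7]
tool_rot: [1.0, 0.018, -0.001, -0.0]
contact_force: [0.2, 0.1, -0.5]
opening: 59.9
```

```bash
python3 - <<'E'
from h import *
plan([516.5,-368,268],0.04,1,6)
E
```

```text
t 4.12 tcp [ 516.  -368.3  265.7] F [ 0.2  0.1 -0.5] open 59.9 yaw 0.037 j6 2.49
-0.001 0.002 -0.003 0.05 -0.03 -0.23 6
```

>>> arm_command:
  commands: "0 0 0 0 0 0 3; 0 0 0 0 0 0 1.5; 0 0 0 0 0 0 1; 0 0 0 0 0 0 1"
  newtons: 100

```text
time_s: 4.62
tcp_pos: [516.2, -368.6, 266.1]
tool_rot: [1.0, 0.018, -0.001, 0.0]
contact_force: [-0.7, -0.2, -1.1]
opening: 20.8
```

```bash
python3 - <<'E'
from h import *
plan([516.5,-368,268],0.04,1,6)
o=ctrl.get_obs();print(Ro.from_quat(o['tool_rot']).as_matrix()[:,2])
E
```

```text
t 4.62 tcp [ 516.2 -368.6  266.1] F [-0.7 -0.2 -1.1] open 20.8 yaw 0.037 j6 2.49
0.001 0.002 -0.003 0.03 -0.06 -0.19 6
[-1.53462998e-03 -5.97687373e-04 -9.99998644e-01]
```

>>> arm_command:
  commands: "0 0 0 0 0 -2 1; 0 0 0 0 0 -3 1; 0 0 0 0 0 -4 1; 0 0 0 0 0 -4 1; 0 0 0 0 0 0 1"

```text
time_s: 5.25
tcp_pos: [516.0, -367.9, 396.2]
tool_rot: [1.0, 0.019, -0.004, -0.002]
contact_force: [1.2, 0.3, -1.7]
opening: 20.9
```

```bash
python3 - <<'E'
from h import *
plan([516.5,-368,268],0.04,1,6)
f={c:ctrl.grab_frame(c) for c in CI}
a=cv2.resize(f['top'][160:290,400:520],(400,433),interpolation=2);b=cv2.resize(f['side'][200:330,310:430],(400,433),interpolation=2)
cv2.imwrite('pics/g3.png',np.hstack([a,b]))
E
```

```text
t 5.25 tcp [ 516.  -367.9  396.2] F [ 1.2  0.3 -1.7] open 20.9 yaw 0.037 j6 2.49
-0.005 0.007 -0.003 0.14 0.07 12.82 6
```

View pics/g3.png

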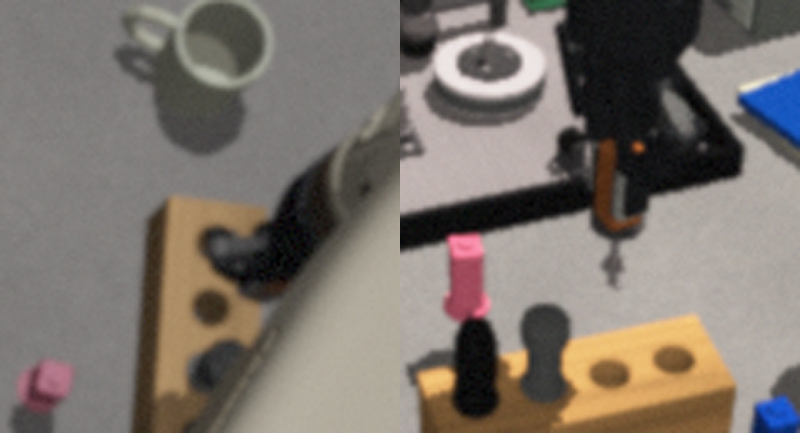

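```bash
python3 - <<'E'
from h import *
f=ctrl.grab_frame('side')
o=ctrl.get_obs(); p=o['tcp_pos']
x0,y0=360,250;k=16
v=cv2.resize(f[y0:y0+40,x0:x0+36],None,fx=k,fy=k,interpolation=2)
w=v.copy()
base=np.array([p[0],p[1],p[2]-191.1])
for z in(0,-35,-44,-51):
    q=tuple(((proj('side',base+[0,0,z])[0]-[x0,y0]+.5)*k).astype(int).tolist()); cv2.circle(w,q,4,(0,255,0),-1)
for j,col in enumerate([(0,0,255),(255,0,0),(0,255,255),(255,0,255)]): # x,y,-x,-y
    a=.037+j*np.pi/2; q=tuple(((proj('side',base+[8.5*np.cos(a),8.5*np.sin(a),-48.5])[0]-[x0,y0]+.5)*k).astype(int).tolist()); cv2.circle(w,q,4,col,-1)
o=np.hstack([v,w]);o=cv2.resize(o,None,fx=.69,fy=.69);cv2.imwrite('pics/foot.png',o)
E
```

```text
(no output)
```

View pics/foot.png

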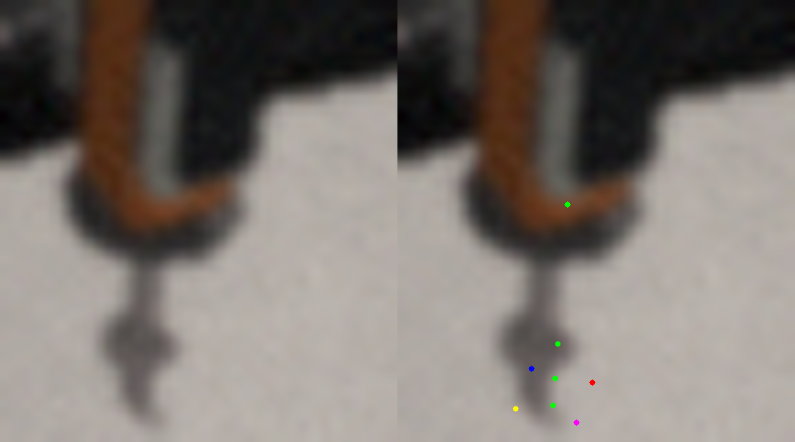

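The foot points towards -y, from the shank at about (540,385) to (552,420). That is along the jaw axis and the pull direction. Next I'll measure the spring and post.

```bash
python3 - <<'E'
from h import *
t=cv2.imread("pics/top0.png"); s=cv2.imread("pics/side0.png")
cv2.imwrite('pics/z1.png',cv2.resize(t[240:290,238:322],None,fx=9.5,fy=9.5,interpolation=2))
cv2.imwrite('pics/z2.png',cv2.resize(s[195:252,280:325],None,fx=10,fy=10,interpolation=2))
for ps,pt,n in[((310.5,232.3),(304.1,254.7),'slot'),((292.8,221.8),(277.6,273.1),'eye'),((288.9,227.5),(286,272.3),'pl'),((294.1,201.4),(245.6,252.7),'screw')]:
    print(n,tri(ps,pt),atz('top',pt,58),atz('side',ps,58))
E
```

```text
slot (array([521.75233486,   4.16943491,  41.641965  ]), np.float64(2.0519351339846965)) [522.10494006   2.96062918  58.        ] [509.14869121 -16.37710483  58.        ]
eye (array([482.84219823,  65.63984601,  48.69474586]), np.float64(1.2452172753875277)) [479.84596521  65.32839028  58.        ] [481.58028799  52.71064409  58.        ]
pl (array([476.99974194,  47.97278244,  44.38562666]), np.float64(4.244490878556953)) [481.36127443  45.72577818  58.        ] [461.53173511  30.62417539  58.        ]
screw (array([524.53707901, 139.74020773,  67.81126681]), np.float64(2.3496539219044754)) [529.4614351 140.3567464  58.       ] [523.58554858 154.70262798  58.        ]
```

View pics/z1.png

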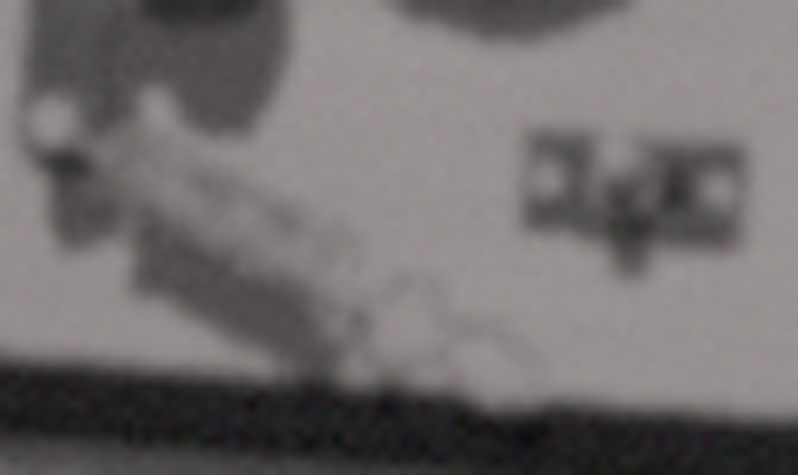

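View pics/z2.png

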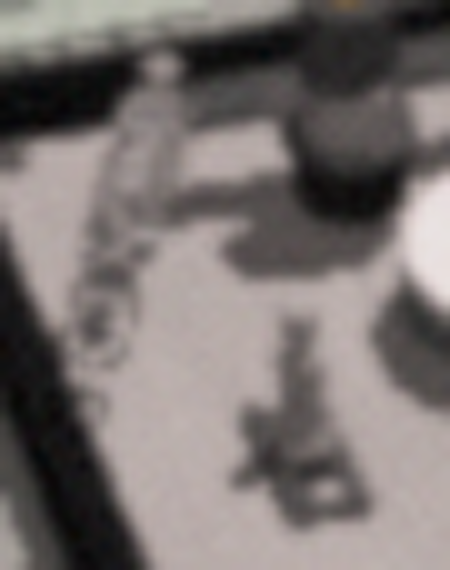

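```bash
python3 - <<'E'
from h import *
t=lambda x,y:(x/9.5+238-.5,y/9.5+240-.5)
s=lambda x,y:(x/10+280-.5,y/10+195-.5)
for n,a,b,z in[('head',s(297,322),t(618,165),68),('eye',s(105,325),t(408,318),55),('pl',s(92,400),t(495,362),55),('screw',s(160,66),t(52,118),62)]:
    print(n,tri(a,b),atz('top',b,z).round(1),atz('side',a,z).round(1))
for z in(20,30,40): print(atz('top',t(548,178),z),atz('top',t(717,190),z))
c,si=np.cos(-.095),np.sin(-.095)
for x,y in[(522,3),(530,140)]: print(np.array([[c,si],[-si,c]])@[x-613.5,y-35.3])
E
```

```text
head (array([515.8431959 ,   6.76979062,  60.61974432]), np.float64(0.5300835340311615)) [515.4   6.4  68. ] [511.   -2.8  68. ]
eye (array([479.77633868,  61.00310568,  35.70615268]), np.float64(2.1622201670956103)) [480.4  58.9  55. ] [466.5  35.6  55. ]
pl (array([468.69084667,  40.10075561,  25.93075418]), np.float64(2.684757991602885)) [469.1  37.6  55. ] [450.8   3.1  55. ]
screw (array([528.67760182, 146.19425989,  63.46149537]), np.float64(1.3084400151356732)) [530.7 146.   62. ] [526.1 148.5  62. ]
[520.10775695  25.61489825  20.        ] [516.20404053 -17.23842465  20.        ]
[518.53156694  25.17579951  30.        ] [514.65832313 -17.34300816  30.        ]
[516.95537694  24.73670078  40.        ] [513.11260574 -17.44759167  40.        ]
[-88.02353014 -40.83378677]
[-93.0550351   96.30732289]
```

```bash
python3 - <<'E'
from h import *
f={c:cv2.imread(f'pics/{c}0.png') for c in CI}
scr=np.array([530.2,145.8,58]);d=np.array([480.4,58.9,55])-scr;d/=np.linalg.norm(d);n=np.array([d[1],-d[0],0]);n/=np.linalg.norm(n)
eye=scr+100*d;pl=scr+123.5*d
a=np.linspace(0,6.3,40)[:,None]
curves=[eye+10*np.cos(a)*d+10*np.sin(a)*n,pl+13.5*np.cos(a)*d+8*np.sin(a)*n]
u=T(613.6,35.3,-.097)
sl=u(np.array([[-95.,-31,0]]))
for z,r in((68,6),(63.5,6),(51,6.5),(13,6.5)): curves.append(np.array([515.6,6.5,z])+r*np.c_[np.cos(a),np.sin(a),0*a])
for c,(x0,y0,x1,y1,k) in {'top':(238,240,322,290,9.5),'side':(280,195,325,252,10)}.items():
    v=cv2.resize(f[c][y0:y1,x0:x1],None,fx=k,fy=k,interpolation=2)
    for i,q in enumerate(curves): cv2.polylines(v,[((proj(c,q)-[x0,y0]+.5)*k).astype(np.int32)],0,[(0,255,0),(0,0,255),(255,0,0),(255,0,0),(0,255,255),(255,255,0)][i],1)
    cv2.imwrite(f'pics/ov_{c}.png',v)
E
```

```text
(no output)
```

View pics/ov_side.png

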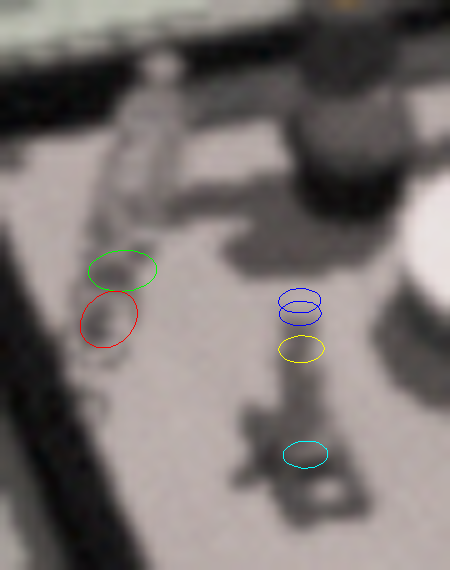

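View pics/ov_top.png

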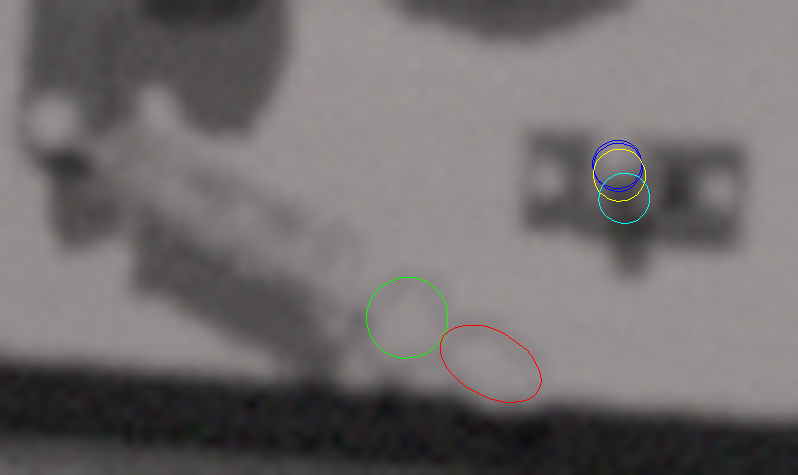

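>>> arm_command:
  commands: "0 0 -0.185 0 0 -0.5 1; 0 0 -0.185 0 0 0 1; 0 0 -0.185 0 0 0 1; 0 0 -0.185 0 0 0 1; 0 0 -0.185 0 0 0 1"
  newtons: 110

```text
time_s: 6.02
tcp_pos: [513.4, -366.1, 382.3]
tool_rot: [0.883, 0.47, -0.01, -0.018]
contact_force: [0.6, 0.0, -1.7]
opening: 20.9
```

```bash
python3 - <<'E'
from h import *
plan([516.5,-368,268],0.04,1,6)
E
```

```text
t 6.03 tcp [ 513.4 -366.1  382.3] F [ 0.6  0.  -1.7] open 20.9 yaw 0.978 j6 1.54
-0.039 0.019 0.938 0.01 0.84 11.41 6
```

>>> arm_command:
  commands: "0 0 -0.185 0 0 -0.4 1; 0 0 -0.185 0 0 -0.3 1; 0 0 -0.185 0 0 -0.3 1; 0 0 -0.185 0 0 -0.3 1; 0 0 -0.185 0 0 -0.3 1"

```text
time_s: 6.65
tcp_pos: [512.2, -365.2, 384.2]
tool_rot: [0.575, 0.817, -0.0, -0.033]
contact_force: [-0.2, -0.2, -1.8]
opening: 20.7
```

>>> arm_command:
  commands: "0 0 -0.185 0 0 -0.3 1; 0 0 -0.185 0 0 -0.3 1; 0 0 -0.185 0 0 -0.3 1; 0 0 -0.185 0 0 -0.3 1; 0 0 -0.185 0 0 -0.3 1"

```text
time_s: 7.28
tcp_pos: [511.6, -364.6, 385.6]
tool_rot: [0.144, 0.989, 0.02, -0.04]
contact_force: [-0.1, 0.6, -1.2]
opening: 20.9
```

```bash
python3 - <<'E'
from h import *
plan([516.5,-368,390],2.8,1,1)
E
```

```text
t 7.28 tcp [ 511.6 -364.6  385.6] F [-0.1  0.6 -1.2] open 20.9 yaw 2.854 j6 -0.33
0.026 -0.086 0.052 -0.53 -0.17 -0.49 1
```

>>> arm_command:
  commands: "0.026 -0.086 -0.13 0 0 -0.3 1; 0 0 -0.185 0 0 -0.3 1; 0 0 -0.185 0 0 -0.3 1; 0 0 -0.185 0 0 -0.3 1; 0 0 -0.185 0 0 -0.3 1"

```text
time_s: 7.9
tcp_pos: [509.9, -363.5, 386.7]
tool_rot: [-0.294, 0.956, 0.011, -0.003]
contact_force: [0.9, 0.1, -1.4]
opening: 20.8
```

>>> arm_command:
  commands: "0 0 -0.185 0 0 -0.3 1; 0 0 -0.185 0 0 -0.3 1; 0 0 -0.185 0 0 -0.3 1; 0 0 -0.185 0 0 -0.3 1; 0 0 -0.185 0 0 -0.3 1"

```text
time_s: 8.52
tcp_pos: [508.3, -362.6, 388.2]
tool_rot: [-0.694, 0.72, 0.023, 0.0]
contact_force: [-0.6, 0.3, -1.4]
opening: 21.0
```

```bash
python3 - <<'E'
from h import *
plan([516.5,-368,390],-1.5,1,1)
E
```

```text
t 8.53 tcp [ 508.3 -362.6  388.2] F [-0.6  0.3 -1.4] open 21.0 yaw -1.608 j6 -2.16
0.031 0.035 -0.108 0.50 -0.83 -0.23 1
```

```bash
python3 - <<'E'
from h import *
plan([545,6.5,375],-0.2,9,1)
E
```

```text
t 8.53 tcp [ 508.3 -362.6  388.2] F [-0.6  0.3 -1.4] open 21.0 yaw -1.608 j6 -2.16
0.000 0.006 -0.156 -4.11 -0.26 0.27 1; 0.000 0.006 -0.156 -4.02 -0.90 0.25 1; 0.000 0.006 -0.156 -3.83 -1.51 0.23 1; 0.000 0.006 -0.156 -3.55 -2.09 0.21 1; 0.000 0.006 -0.156 -3.18 -2.62 0.19 1; 0.000 0.006 -0.156 -2.73 -3.08 0.18 1; 0.000 0.006 -0.156 -2.22 -3.47 0.16 1; 0.000 0.006 -0.156 -1.66 -3.77 0.15 1; 0.000 0.006 -0.156 -1.05 -3.99 0.15 1
```

>>> arm_command:
  commands: "0 0.006 -0.155 -4.1 -0.25 0 1; 0 0.006 -0.155 -4 -0.9 0 1; 0 0.006 -0.155 -3.8 -1.5 0 1; 0 0.006 -0.155 -3.5 -2.1 0 1; 0 0.006 -0.155 -3.2 -2.6 0 1"

```text
time_s: 9.15
tcp_pos: [525.4, -155.3, 379.3]
tool_rot: [0.918, -0.395, -0.022, 0.001]
contact_force: [0.4, 0.4, -0.7]
opening: 21.0
```

```bash
python3 - <<'E'
from h import *
plan([545,6.5,360],-0.2,5,1)
E
```

```text
t 9.15 tcp [ 525.4 -155.3  379.3] F [ 0.4  0.4 -0.7] open 21.0 yaw -0.813 j6 -2.62
0.001 0.009 -0.123 -2.07 -2.52 0.42 1; 0.001 0.009 -0.123 -1.75 -2.75 0.41 1; 0.001 0.009 -0.123 -1.40 -2.94 0.40 1; 0.001 0.009 -0.123 -1.03 -3.09 0.39 1; 0.001 0.009 -0.123 -0.65 -3.19 0.39 1
```

>>> arm_command:
  commands: "0 0.009 -0.12 -2.1 -2.5 0.2 1; 0 0.009 -0.12 -1.75 -2.75 0.2 1; 0 0.009 -0.12 -1.4 -2.95 0.2 1; 0 0.009 -0.12 -1 -3.1 0.2 1; 0 0.009 -0.12 -0.65 -3.2 0.2 1"

```text
time_s: 9.78
tcp_pos: [541.2, 13.4, 357.9]
tool_rot: [0.995, -0.095, -0.01, 0.003]
contact_force: [-0.3, -1.0, -1.4]
opening: 20.7
```

```bash
python3 - <<'E'
from h import *
plan([543,6.5,330],-0.2,1,1)
for c in ('top','side'):
    f=ctrl.grab_frame(c); cv2.imwrite(f'pics/p1{c}.png',f)
a=cv2.imread('pics/p1top.png')[180:330,210:370];b=cv2.imread('pics/p1side.png')[150:300,250:410]
cv2.imwrite('pics/p1.png',cv2.resize(np.hstack([a,b]),None,fx=2.5,fy=2.5,interpolation=2))
E
```

```text
t 9.78 tcp [541.2  13.4 357.9] F [-0.3 -1.  -1.4] open 20.7 yaw -0.191 j6 -2.93
0.009 0.020 0.009 0.37 0.62 2.79 1
```

View pics/p1.png

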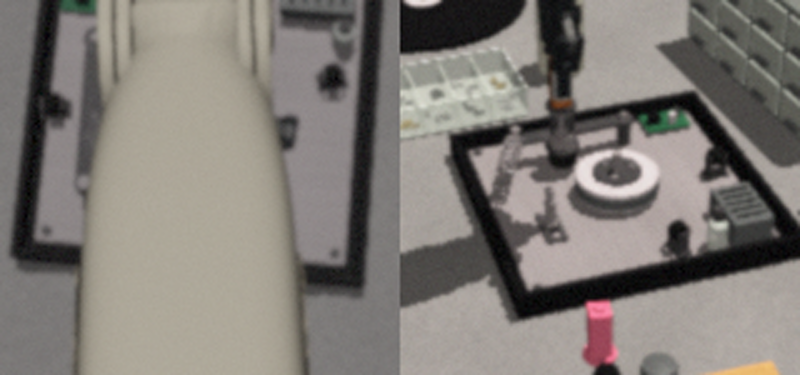

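>>> arm_command:
  commands: "0.009 0.02 0.009 0.7 0.7 2.5 1; 0 0 0 0 0 2.5 1; 0 0 0 0 0 0 1"

```text
time_s: 10.25
tcp_pos: [544.3, 6.3, 302.1]
tool_rot: [0.995, -0.1, -0.004, 0.0]
contact_force: [-0.7, -0.2, -0.5]
opening: 20.9
```

```bash
python3 - <<'E'
from h import *
plan([543,6.5,273],-0.2,2,1)
b=ctrl.grab_frame('side')[170:260,270:370]
cv2.imwrite('pics/p2.png',cv2.resize(b,None,fx=7,fy=6.6,interpolation=2))
E
```

```text
t 10.25 tcp [544.3   6.3 302.1] F [-0.7 -0.2 -0.5] open 20.9 yaw -0.2 j6 -2.93
0.001 0.004 -0.000 -0.05 -0.00 1.45 1; 0.001 0.004 -0.000 -0.06 -0.00 1.45 1
```

View pics/p2.png

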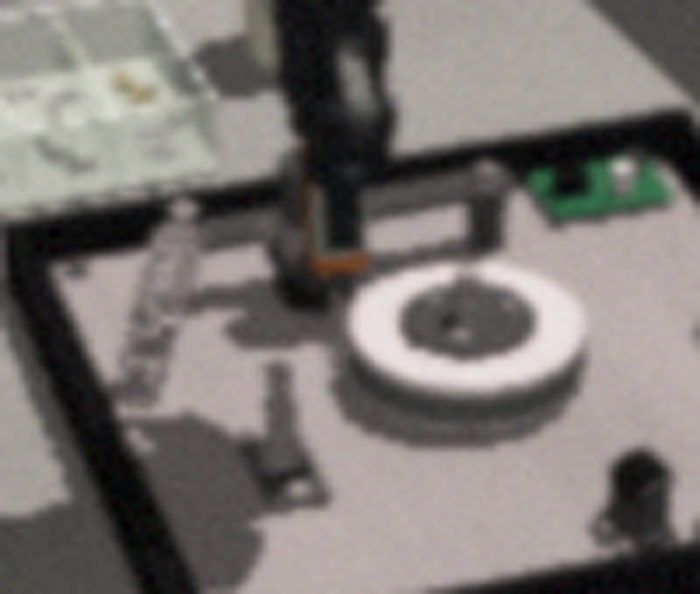

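>>> arm_command:
  commands: "0 0.004 0 0 0 1.5 1; 0 0 0 0 0 1.4 1; 0 0 0 0 0 0 1"

```text
time_s: 10.68
tcp_pos: [545.5, 5.3, 275.5]
tool_rot: [0.995, -0.101, 0.0, 0.0]
contact_force: [-0.2, -0.4, -1.3]
opening: 21.1
```

```bash
python3 - <<'E'
from h import *
plan([536,6.5,273],-0.2,1,1)
b=ctrl.grab_frame('side')[190:260,280:350]
cv2.imwrite('pics/p3.png',cv2.resize(b,None,fx=8.5,fy=8.5,interpolation=2))
E
```

```text
t 10.68 tcp [545.5   5.3 275.5] F [-0.2 -0.4 -1.3] open 21.1 yaw -0.202 j6 -2.93
0.001 -0.001 -0.002 -0.96 0.07 0.25 1
```

View pics/p3.png

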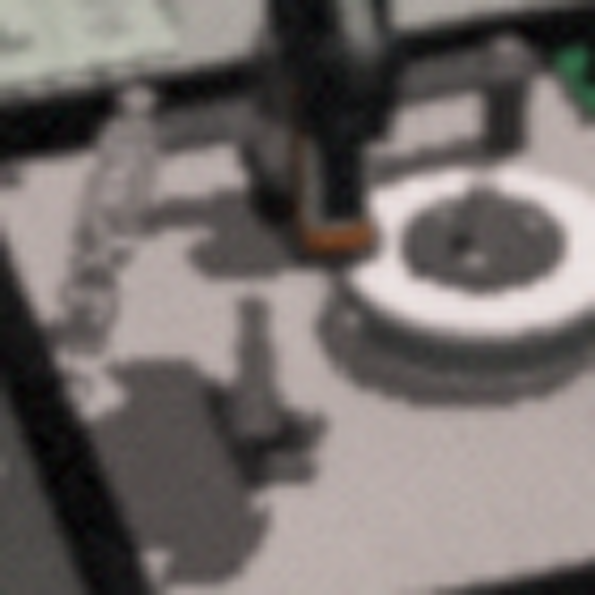

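>>> arm_command:
  commands: "0 0 0 -0.5 0.1 0.2 1; 0 0 0 -0.3 0.06 0 1; 0 0 0 -0.2 0.04 0 1; 0 0 0 -0.15 0.03 0 1"

```text
time_s: 11.22
tcp_pos: [534.0, 5.4, 276.1]
tool_rot: [0.995, -0.101, 0.003, 0.0]
contact_force: [0.1, -0.2, -1.6]
opening: 20.3
```

>>> arm_command:
  commands: "0 0 0 -0.15 0.03 0 1; 0 0 0 -0.15 0.03 0 1"

```text
time_s: 11.48
tcp_pos: [530.8, 5.4, 276.3]
tool_rot: [0.995, -0.101, 0.003, 0.0]
contact_force: [0.5, 0.5, -1.3]
opening: 20.8
```

>>> arm_command:
  commands: "0 0 0 -0.15 0.03 0 1; 0 0 0 -0.15 0.03 0 1"

```text
time_s: 11.72
tcp_pos: [527.9, 5.4, 276.4]
tool_rot: [0.995, -0.101, 0.004, 0.0]
contact_force: [1.5, -0.2, -2.5]
opening: 21.0
```

>>> arm_command:
  commands: "0 0 0 -0.1 0.02 0.1 1"

```text
time_s: 11.85
tcp_pos: [527.4, 5.4, 275.9]
tool_rot: [0.995, -0.101, 0.005, -0.0]
contact_force: [2.3, -0.4, -1.1]
opening: 20.8
```

>>> arm_command:
  commands: "0 0 0 -0.1 0.02 0.1 1"

```text
time_s: 11.98
tcp_pos: [527.0, 5.4, 275.3]
tool_rot: [0.995, -0.101, 0.006, -0.0]
contact_force: [2.9, 0.2, 0.2]
opening: 21.0
```

>>> arm_command:
  commands: "0 0 0 -0.1 0.02 0 1"

```text
time_s: 12.1
tcp_pos: [526.4, 5.4, 275.4]
tool_rot: [0.995, -0.101, 0.007, -0.0]
contact_force: [3.6, -0.1, -2.8]
opening: 21.0
```

```bash
cat >> h.py <<'E'
def tip(L=235.):
    o=ctrl.get_obs(); R=Ro.from_quat(o['tool_rot']).as_matrix(); print('tip',(o['tcp_pos']+L*R[:,2]).round(1),'tz',R[:,2].round(3),'F',np.round(o['contact_force'],1)); 
E
python3 - <<'E'
from h import *
tip()
plan([536,5,276],-0.2,1,1)
E
```

```text
tip [529.5   5.1  40.5] tz [ 0.013 -0.001 -1.   ] F [ 3.6 -0.1 -2.8]
t 12.1 tcp [526.4   5.4 275.4] F [ 3.6 -0.1 -2.8] open 21.0 yaw -0.202 j6 -2.93
-0.002 -0.013 -0.002 0.95 -0.16 -0.04 1
```

>>> arm_command:
  commands: "0 0.014 0 1 -0.2 0 1; 0 0 0 0.6 2.4 0 1; 0 0 0 -2 0.4 0 1; 0 0 0 0 0 0 1"

```text
time_s: 12.6
tcp_pos: [516.8, -19.7, 273.5]
tool_rot: [0.995, -0.101, 0.011, 0.001]
contact_force: [0.2, 0.4, -1.6]
opening: 21.1
```

```bash
python3 - <<'E'
from h import *
tip()
plan([515.5,-15,276],-0.2,1,1)
b=ctrl.grab_frame('side')[190:260,280:350]
cv2.imwrite('pics/p4.png',cv2.resize(b,None,fx=8.5,fy=8.5,interpolation=2))
E
```

```text
tip [521.9 -20.6  38.5] tz [ 0.022 -0.004 -1.   ] F [ 0.2  0.4 -1.6]
t 12.6 tcp [516.8 -19.7 273.5] F [ 0.2  0.4 -1.6] open 21.1 yaw -0.202 j6 -2.98
-0.001 -0.022 -0.002 -0.22 -0.44 -0.26 1
```

View pics/p4.png

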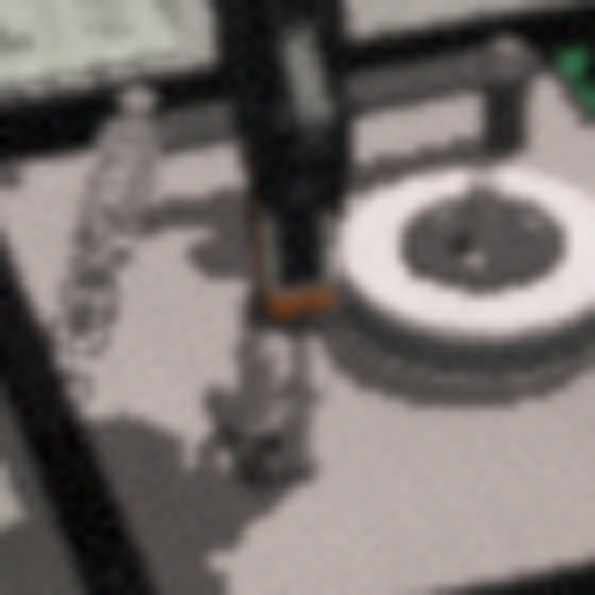

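>>> arm_command:
  commands: "0 -0.022 0 -0.15 0 -0.2 1; 0 0 0 -0.05 -0.2 0 1; 0 0 0 0 0 0 1"

```text
time_s: 13.02
tcp_pos: [517.7, -16.8, 276.0]
tool_rot: [0.995, -0.1, 0.001, -0.0]
contact_force: [-0.3, 0.2, -2.4]
opening: 21.0
```

```bash
python3 -c "
from h import *
tip();plan([515.5,-13,276],-0.2,1,1)"
```

```text
tip [518.2 -16.7  41. ] tz [ 0.002  0.001 -1.   ] F [-0.3  0.2 -2.4]
t 13.03 tcp [517.7 -16.8 276. ] F [-0.3  0.2 -2.4] open 21.0 yaw -0.201 j6 -2.97
-0.001 -0.002 -0.001 -0.29 -0.33 -0.00 1
```

>>> arm_command:
  commands: "0 0 0 -0.3 -0.2 0 1; 0 0 0 -0.03 -0.15 0 1; 0 0 0 -0.03 -0.15 0 1"

```text
time_s: 13.4
tcp_pos: [515.2, -10.6, 275.9]
tool_rot: [0.995, -0.1, 0.001, -0.0]
contact_force: [0.3, -0.0, -0.8]
opening: 20.9
```

>>> arm_command:
  commands: "0 0 0 -0.03 -0.15 0 1; 0 0 0 -0.03 -0.15 0 1"

```text
time_s: 13.65
tcp_pos: [515.1, -7.3, 276.0]
tool_rot: [0.995, -0.1, 0.001, -0.0]
contact_force: [-0.1, -0.3, -1.3]
opening: 21.0
```

>>> arm_command:
  commands: "0 0 0 -0.02 -0.1 0 1"

```text
time_s: 13.78
tcp_pos: [515.1, -6.4, 276.0]
tool_rot: [0.995, -0.1, 0.001, 0.0]
contact_force: [-0.0, -2.0, -1.3]
opening: 20.8
```

>>> arm_command:
  commands: "0 0 0 -0.02 -0.1 0 1"

```text
time_s: 13.9
tcp_pos: [515.1, -5.8, 276.0]
tool_rot: [0.995, -0.1, 0.001, 0.001]
contact_force: [-0.9, -3.2, -2.2]
opening: 20.9
```

>>> arm_command:
  commands: "0 0 0 0.2 1 0 1; 0 0 0 0 0 -3 1; 0 0 0 0 0 -2.5 1; 0 0 0 0 0 0 1"

```text
time_s: 14.4
tcp_pos: [514.8, -17.3, 331.6]
tool_rot: [0.995, -0.1, 0.0, -0.0]
contact_force: [0.9, -0.3, -1.4]
opening: 20.7
```

```bash
python3 -c "
from h import *
tip();plan([470.5,40,325],-0.515,3,1)"
```

```text
tip [515.  -17.2  96.6] tz [ 0.001  0.001 -1.   ] F [ 0.9 -0.3 -1.4]
t 14.4 tcp [514.8 -17.3 331.6] F [ 0.9 -0.3 -1.4] open 20.7 yaw -0.201 j6 -2.97
-0.000 -0.000 0.105 -1.83 -1.58 0.22 1; -0.000 -0.000 0.105 -1.98 -1.38 0.22 1; -0.000 -0.000 0.105 -2.12 -1.16 0.22 1
```

>>> arm_command:
  commands: "0 0 0.105 -1.8 -1.6 0 1; 0 0 0.105 -2 -1.4 0 1; 0 0 0.105 -2.1 -1.15 0 1; 0 0 0 0 0 0 1"

```text
time_s: 14.9
tcp_pos: [469.0, 40.6, 327.1]
tool_rot: [0.965, -0.261, -0.002, -0.0]
contact_force: [0.4, -0.6, -2.5]
opening: 20.3
```

```bash
python3 -c "
from h import *
tip();plan([470.5,40,315],-0.515,1,1)"
```

```text
tip [468.   41.   92.1] tz [-0.004  0.002 -1.   ] F [ 0.4 -0.6 -2.5]
t 14.9 tcp [469.   40.6 327.1] F [ 0.4 -0.6 -2.5] open 20.3 yaw -0.528 j6 -2.53
0.000 0.005 -0.013 0.17 -0.03 1.21 1
```

>>> arm_command:
  commands: "0 0.004 -0.012 0.15 0 1.3 1; 0 0 0 0 0 0 1"

```text
time_s: 15.15
tcp_pos: [470.5, 39.0, 311.9]
tool_rot: [0.967, -0.254, -0.001, 0.0]
contact_force: [0.1, 0.3, -1.5]
opening: 20.8
```

```bash
python3 - <<'E'
from h import *
tip();plan([470.5,40,315],-0.515,1,1)
f=ctrl.grab_frame('side'); cv2.imwrite('pics/p5raw.png',f)
x0,y0,k=268,190,11
v=cv2.resize(f[y0:y0+54,x0:x0+50],None,fx=k,fy=k,interpolation=2)
cv2.imwrite('pics/p5.png',v)
E
```

```text
tip [470.2  38.9  76.9] tz [-0.002 -0.001 -1.   ] F [ 0.1  0.3 -1.5]
t 15.15 tcp [470.5  39.  311.9] F [ 0.1  0.3 -1.5] open 20.8 yaw -0.514 j6 -2.54
0.001 0.001 0.001 -0.05 -0.09 -0.31 1
```

View pics/p5.png

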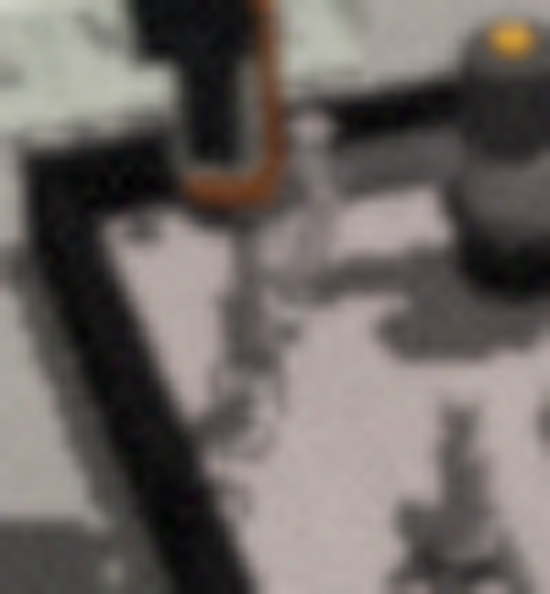

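>>> arm_command:
  commands: "0 0 0 -0.07 -0.16 0.5 1; 0 0 0 0 0 0.6 1; 0 0 0 0 0 0.5 1; 0 0 0 0 0 0 1"

```text
time_s: 15.7
tcp_pos: [471.8, 40.1, 295.2]
tool_rot: [0.967, -0.255, -0.0, 0.0]
contact_force: [-0.4, -0.2, -1.4]
opening: 20.8
```

```bash
python3 - <<'E'
from h import *
tip();plan([470.4,40.6,288],-0.515,1,1)
f=ctrl.grab_frame('side'); cv2.imwrite('pics/p6raw.png',f)
x0,y0,k=268,190,11
v=cv2.resize(f[y0:y0+54,x0:x0+50],None,fx=k,fy=k,interpolation=2)
cv2.imwrite('pics/p6.png',v)
E
```

```text
tip [471.7  40.   60.2] tz [-0. -0. -1.] F [-0.4 -0.2 -1.4]
t 15.7 tcp [471.8  40.1 295.2] F [-0.4 -0.2 -1.4] open 20.8 yaw -0.515 j6 -2.54
0.000 -0.000 -0.000 -0.14 0.02 0.72 1
```

View pics/p6.png

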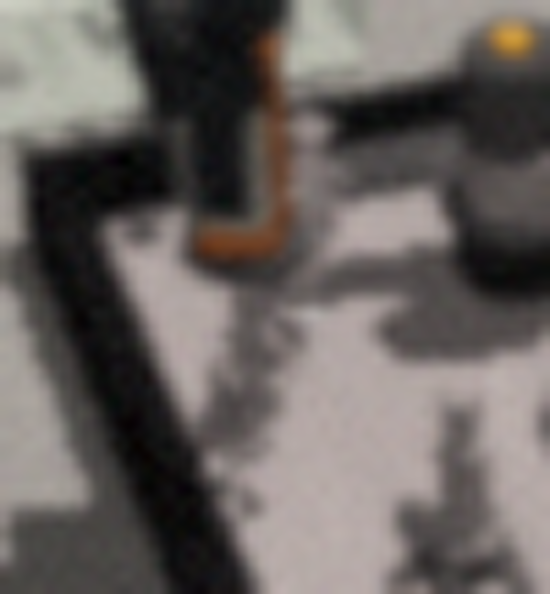

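>>> arm_command:
  commands: "0 0 0 -0.14 0 0.4 1; 0 0 0 0 0 0.35 1; 0 0 0 0 0 0 1"

```text
time_s: 16.12
tcp_pos: [470.7, 40.9, 287.9]
tool_rot: [0.967, -0.255, 0.001, -0.0]
contact_force: [0.1, 1.1, -1.5]
opening: 20.6
```

```bash
python3 - <<'E'
from h import *
tip();plan([470.4,40.6,288],-0.515,1,1)
f=ctrl.grab_frame('side'); cv2.imwrite('pics/p7raw.png',f)
x0,y0,k=268,190,11
v=cv2.resize(f[y0:y0+54,x0:x0+50],None,fx=k,fy=k,interpolation=2)
cv2.imwrite('pics/p7.png',v)
E
```

```text
tip [471.   40.8  52.9] tz [ 0.001 -0.    -1.   ] F [ 0.1  1.1 -1.5]
t 16.12 tcp [470.7  40.9 287.9] F [ 0.1  1.1 -1.5] open 20.6 yaw -0.515 j6 -2.54
-0.000 -0.001 -0.000 -0.01 0.04 -0.01 1
```

View pics/p7.png

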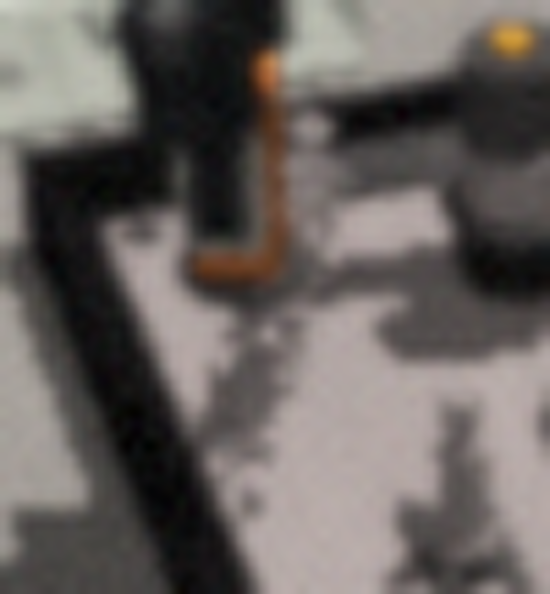

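>>> arm_command:
  commands: "0 0 0 0 0.4 0 1; 0 0 0 0 0.4 0 1; 0 0 0 0 0.3 0 1"

```text
time_s: 16.55
tcp_pos: [465.1, 30.8, 288.2]
tool_rot: [0.967, -0.255, 0.001, -0.0]
contact_force: [0.3, 0.7, -2.2]
opening: 20.8
```

>>> arm_command:
  commands: "0 0 0 0 0.3 0 1; 0 0 0 0 0.3 0 1"

```text
time_s: 16.8
tcp_pos: [462.2, 25.3, 288.5]
tool_rot: [0.967, -0.255, 0.001, -0.001]
contact_force: [0.5, 1.1, -0.7]
opening: 20.8
```

```bash
python3 - <<'E'
from h import *
tip();plan([470.4,40.6,288],-0.515,1,1)
f=ctrl.grab_frame('side'); cv2.imwrite('pics/p8raw.png',f)
x0,y0,k=268,190,11
v=cv2.resize(f[y0:y0+54,x0:x0+50],None,fx=k,fy=k,interpolation=2)
cv2.imwrite('pics/p8.png',v)
E
```

```text
tip [463.   25.5  53.5] tz [ 0.003  0.001 -1.   ] F [ 0.5  1.1 -0.7]
t 16.8 tcp [462.2  25.3 288.5] F [ 0.5  1.1 -0.7] open 20.8 yaw -0.515 j6 -2.57
-0.002 -0.002 -0.000 -0.04 -1.73 0.06 1
```

View pics/p8.png

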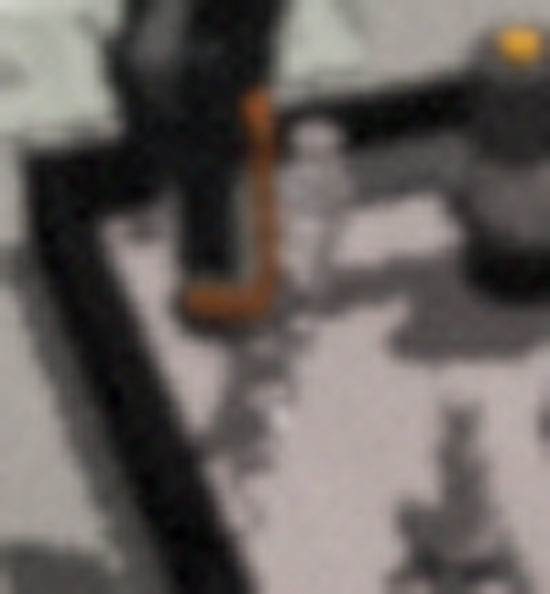

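The motor cap moved from (513,40) to (520,45) in the crop, so the loop is hooked and the arm is being drawn home. I'll continue the pull.

```bash
python3 -c "
from h import *
plan([475,-5,293],-0.40,8,1)"
```

```text
t 16.85 tcp [462.   25.1 288.5] F [-0.4  1.4 -1.4] open 20.6 yaw -0.515 j6 -2.57
-0.000 -0.000 -0.014 0.33 0.25 -0.06 1; -0.000 -0.000 -0.014 0.32 0.25 -0.06 1; -0.000 -0.000 -0.014 0.32 0.26 -0.06 1; -0.000 -0.000 -0.014 0.32 0.26 -0.06 1; -0.000 -0.000 -0.014 0.31 0.27 -0.06 1; -0.000 -0.000 -0.014 0.31 0.27 -0.06 1; -0.000 -0.000 -0.014 0.30 0.27 -0.06 1; -0.000 -0.000 -0.014 0.30 0.28 -0.06 1
```

>>> arm_command:
  commands: "0 0 -0.014 0.32 0.25 -0.06 1; 0 0 -0.014 0.32 0.25 -0.06 1; 0 0 -0.014 0.32 0.25 -0.06 1; 0 0 -0.014 0.32 0.25 -0.06 1"

```text
time_s: 17.35
tcp_pos: [469.1, 9.5, 291.1]
tool_rot: [0.974, -0.226, 0.002, -0.001]
contact_force: [0.1, 1.2, -0.7]
opening: 21.0
```

>>> arm_command:
  commands: "0 0 -0.014 0.3 0.27 -0.06 1; 0 0 -0.014 0.3 0.27 -0.06 1; 0 0 -0.014 0.3 0.27 -0.06 1; 0 0 -0.014 0.3 0.27 -0.06 1"

```text
time_s: 17.85
tcp_pos: [476.3, -6.0, 293.8]
tool_rot: [0.981, -0.196, 0.002, -0.002]
contact_force: [1.5, 3.9, -2.3]
opening: 20.9
```

```bash
python3 - <<'E'
from h import *
tip();plan([488,-21,315],-0.30,6,1)
f=ctrl.grab_frame('side'); cv2.imwrite('pics/p9raw.png',f)
x0,y0,k=268,190,10
v=cv2.resize(f[y0:y0+58,x0:x0+60],None,fx=k,fy=k,interpolation=2)
cv2.imwrite('pics/p9.png',v)
E
```

```text
tip [477.3  -5.2  58.8] tz [ 0.004  0.003 -1.   ] F [ 1.5  3.9 -2.3]
t 17.85 tcp [476.3  -6.  293.8] F [ 1.5  3.9 -2.3] open 20.9 yaw -0.395 j6 -2.76
-0.001 -0.000 -0.016 0.28 0.15 -0.35 1; -0.001 -0.000 -0.016 0.27 0.16 -0.35 1; -0.001 -0.000 -0.016 0.27 0.16 -0.35 1; -0.001 -0.000 -0.016 0.27 0.17 -0.35 1; -0.001 -0.000 -0.016 0.27 0.17 -0.35 1; -0.001 -0.000 -0.016 0.26 0.18 -0.35 1
```

View pics/p9.png

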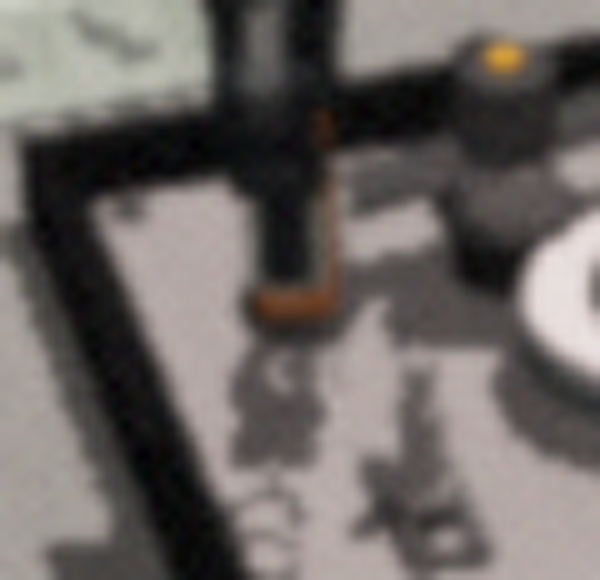

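>>> arm_command:
  commands: "0 0 -0.016 0.2 0.15 -0.35 1; 0 0 -0.016 0.2 0.16 -0.35 1; 0 0 -0.016 0.2 0.16 -0.35 1"

```text
time_s: 18.27
tcp_pos: [480.9, -12.2, 305.1]
tool_rot: [0.985, -0.17, 0.002, -0.004]
contact_force: [2.4, 5.7, -2.1]
opening: 20.8
```

>>> arm_command:
  commands: "0 0 -0.016 0.2 0.16 -0.35 1; 0 0 -0.016 0.2 0.16 -0.35 1; 0 0 -0.016 0.2 0.16 -0.35 1"

```text
time_s: 18.65
tcp_pos: [485.6, -17.5, 316.5]
tool_rot: [0.99, -0.144, 0.002, -0.007]
contact_force: [1.7, 5.4, -2.8]
opening: 20.5
```

```bash
python3 - <<'E'
from h import *
tip();plan([500,-22,318],-0.25,6,1)
f=ctrl.grab_frame('side'); cv2.imwrite('pics/p10raw.png',f)
x0,y0,k=268,190,10
v=cv2.resize(f[y0:y0+58,x0:x0+60],None,fx=k,fy=k,interpolation=2)
cv2.imwrite('pics/p10.png',v)
E
```

```text
tip [487.2 -14.4  81.6] tz [ 0.007  0.013 -1.   ] F [ 1.7  5.4 -2.8]
t 18.65 tcp [485.6 -17.5 316.5] F [ 1.7  5.4 -2.8] open 20.5 yaw -0.289 j6 -2.89
-0.002 -0.001 -0.006 0.25 0.00 -0.02 1; -0.002 -0.001 -0.006 0.25 0.00 -0.02 1; -0.002 -0.001 -0.006 0.25 0.01 -0.02 1; -0.002 -0.001 -0.006 0.25 0.01 -0.02 1; -0.002 -0.001 -0.006 0.25 0.01 -0.02 1; -0.002 -0.001 -0.006 0.25 0.01 -0.02 1
```

View pics/p10.png

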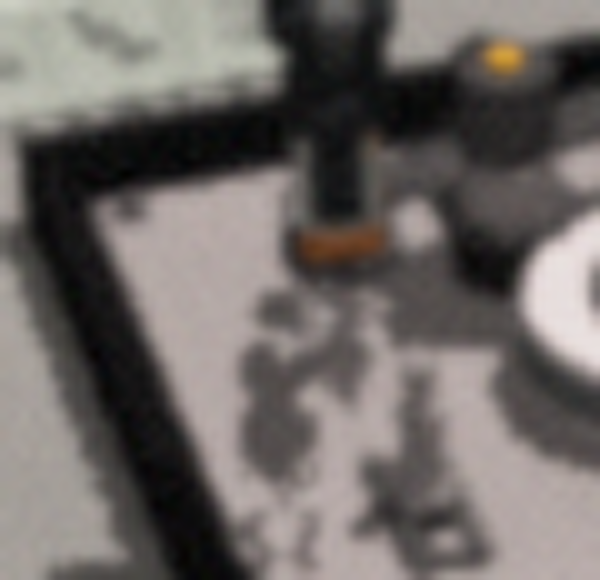

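>>> arm_command:
  commands: "-0.004 0 -0.006 0.25 0.12 0 1; -0.004 0 -0.006 0.25 0.12 0 1; -0.004 0 -0.006 0.25 0.12 0 1; 0 0 0 0.25 0.12 0 1"

```text
time_s: 19.2
tcp_pos: [494.7, -21.8, 317.4]
tool_rot: [0.991, -0.131, 0.001, -0.008]
contact_force: [1.6, 7.8, -3.1]
opening: 20.3
```

```bash
python3 - <<'E'
from h import *
tip();plan([500,-22,318],-0.25,6,1)
E
```

```text
tip [495.8 -18.2  82.4] tz [ 0.005  0.015 -1.   ] F [ 1.6  7.8 -3.1]
t 19.2 tcp [494.7 -21.8 317.4] F [ 1.6  7.8 -3.1] open 20.3 yaw -0.264 j6 -2.93
-0.003 -0.000 -0.002 0.09 -0.02 -0.01 1; -0.003 -0.000 -0.002 0.09 -0.02 -0.01 1; -0.003 -0.000 -0.002 0.09 -0.02 -0.01 1; -0.003 -0.000 -0.002 0.09 -0.02 -0.01 1; -0.003 -0.000 -0.002 0.09 -0.02 -0.01 1; -0.003 -0.000 -0.002 0.09 -0.02 -0.01 1
```

```bash
cat >> h.py <<'E'
SCR=np.array([527.5,120.,58.]); POST=np.array([515.5,7.1])
def view(name,wz=-44.,x0=285,y0=195,w=50,h=50,k=12,draw=True):
    f=ctrl.grab_frame('side'); o=ctrl.get_obs(); R=Ro.from_quat(o['tool_rot']).as_matrix()
    t=o['tcp_pos']+R[:,2]*(191.1-wz)
    d=t-SCR; L=np.linalg.norm(d); d=d/L; n=np.array([d[1],-d[0],0]); n/=np.linalg.norm(n)
    eye=t-32.5*d; pl=t-9*d
    print('tip',t.round(1),'L',L.round(1),'stretch',round(L-132.5,1),'eye',eye.round(1),'eye-post',(eye[:2]-POST).round(1),'F',np.round(o['contact_force'],1))
    a=np.linspace(0,6.3,40)[:,None]
    cu=[(eye+10*np.cos(a)*d+10*np.sin(a)*n,(0,255,0)),(pl+13.5*np.cos(a)*d+8*np.sin(a)*n,(0,0,255)),(np.r_[POST,68]+6*np.c_[np.cos(a),np.sin(a),0*a],(255,0,0))]
    v=cv2.resize(f[y0:y0+h,x0:x0+w],None,fx=k,fy=k,interpolation=2); u=v.copy()
    for q,c in cu: cv2.polylines(u,[((proj('side',q)-[x0,y0]+.5)*k).astype(np.int32)],0,c,1)
    cv2.imwrite(f'pics/{name}.png',cv2.resize(np.hstack([v,u]),(800,400*h//w)))
E
python3 -c "
from h import *
view('q1')"
```

```text
tip [496.2 -18.3  82.4] L 143.9 stretch 11.4 eye [503.2  12.9  76.9] eye-post [-12.3   5.8] F [ 2.   7.3 -2.5]
```

View pics/q1.png

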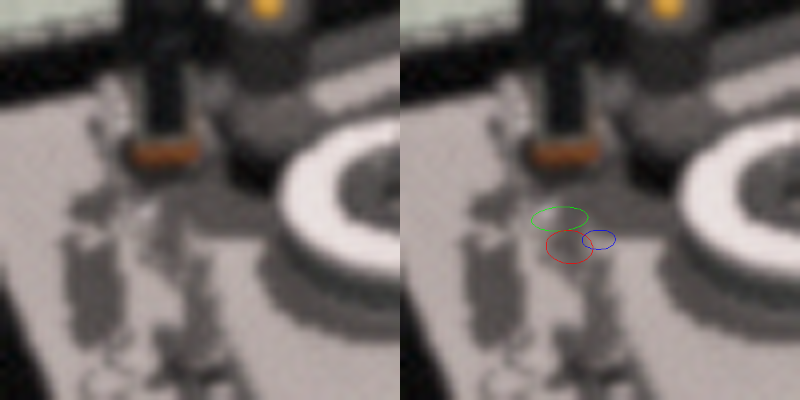

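>>> arm_command:
  commands: "-0.003 0 0 0.28 0.08 0 1; -0.003 0 0 0.28 0.08 0 1; -0.003 0 0 0.28 0.08 0 1"

```text
time_s: 19.62
tcp_pos: [502.1, -23.7, 317.1]
tool_rot: [0.992, -0.129, -0.001, -0.009]
contact_force: [1.1, 7.2, -3.9]
opening: 21.0
```

>>> arm_command:
  commands: "-0.003 0 0 0.28 0.08 0 1; -0.003 0 0 0.28 0.08 0 1; 0 0 0 0.1 0.05 0 1"

```text
time_s: 20.0
tcp_pos: [507.5, -24.6, 316.4]
tool_rot: [0.992, -0.126, -0.004, -0.011]
contact_force: [0.7, 7.3, -2.8]
opening: 20.4
```

```bash
python3 -c "
from h import *
view('q2');tip()"
```

```text
tip [506.5 -19.4  81.3] L 142.9 stretch 10.4 eye [511.3  12.3  76. ] eye-post [-4.2  5.2] F [ 1.2  5.8 -3.6]
tip [506.5 -19.4  81.4] tz [-0.004  0.022 -1.   ] F [ 1.2  5.8 -3.6]
```

View pics/q2.png

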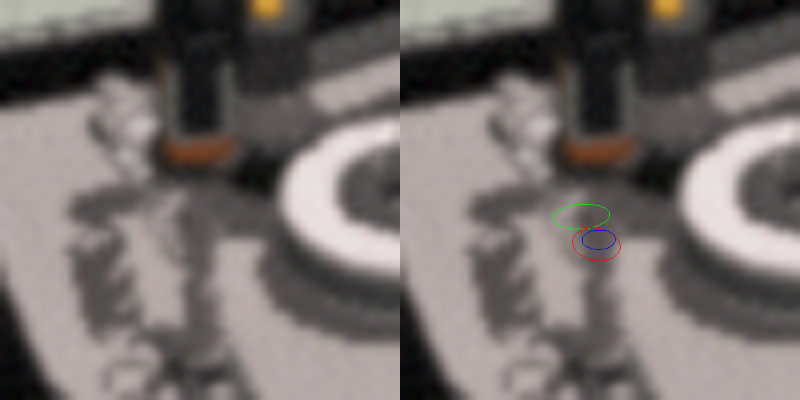

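>>> arm_command:
  commands: "-0.012 0.003 0 0.2 0.03 0 1; -0.012 0.003 0 0.2 0.03 0 1; -0.01 0.002 0 0.15 0.03 0 1"

```text
time_s: 20.42
tcp_pos: [511.8, -23.5, 315.4]
tool_rot: [0.992, -0.123, -0.005, 0.001]
contact_force: [0.7, 9.2, -3.2]
opening: 20.7
```

```bash
python3 -c "
from h import *
view('q3');tip()"
```

```text
tip [509.7 -23.5  80.3] L 146.3 stretch 13.8 eye [513.7   8.4  75.3] eye-post [-1.8  1.3] F [ 1.6  8.1 -2.6]
tip [509.7 -23.5  80.4] tz [-0.009 -0.    -1.   ] F [ 1.6  8.1 -2.6]
```

>>> arm_command:
  commands: "-0.002 0.01 0 0.02 0.12 0 1; 0 0 0 0 0.05 0 1"

```text
time_s: 20.72
tcp_pos: [511.1, -22.7, 314.7]
tool_rot: [0.993, -0.121, -0.002, -0.002]
contact_force: [1.4, 8.5, -3.2]
opening: 20.9
```

```bash
python3 -c "
from h import *
view('q4');tip()"
```

```text
tip [510.4 -21.7  79.6] L 144.3 stretch 11.8 eye [514.2  10.2  74.8] eye-post [-1.3  3.1] F [ 0.4  6.7 -3.5]
tip [510.4 -21.7  79.7] tz [-0.003  0.004 -1.   ] F [ 0.4  6.7 -3.5]
```

View pics/q4.png

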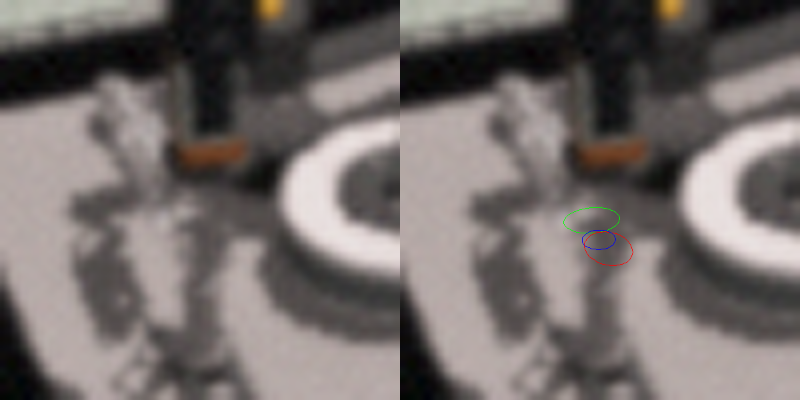

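```bash
python3 - <<'E'
from h import *
f=ctrl.grab_frame('side'); cv2.imwrite('pics/q5raw.png',f)
o=ctrl.get_obs(); R=Ro.from_quat(o['tool_rot']).as_matrix(); t=o['tcp_pos']+R[:,2]*235.1
x0,y0,k=288,196,16
v=cv2.resize(f[y0:y0+36,x0:x0+40],None,fx=k,fy=k,interpolation=cv2.INTER_LANCZOS4);v=cv2.convertScaleAbs(v,alpha=1.5,beta=-50); u=v.copy()
P=lambda q:tuple(((proj('side',q)[0]-[x0,y0]+.5)*k).astype(int).tolist())
cv2.line(u,P(SCR),P(t),(0,255,0),1)
for z in(191.1,228,235.1,242): cv2.circle(u,P(o['tcp_pos']+R[:,2]*z),3,(0,0,255),-1)
for z in(68,63.5,51,20): cv2.circle(u,P(np.r_[POST,z]),3,(255,0,0),-1)
cv2.imwrite('pics/q5.png',np.hstack([v,u])[:, :]) if False else cv2.imwrite('pics/q5.png',cv2.resize(np.vstack([v]),None,fx=1,fy=1)); cv2.imwrite('pics/q5u.png',u)
tip()
E
```

```text
tip [510.4 -21.7  79.7] tz [-0.003  0.004 -1.   ] F [ 1.1  7.1 -3.2]
```

View pics/q5.png

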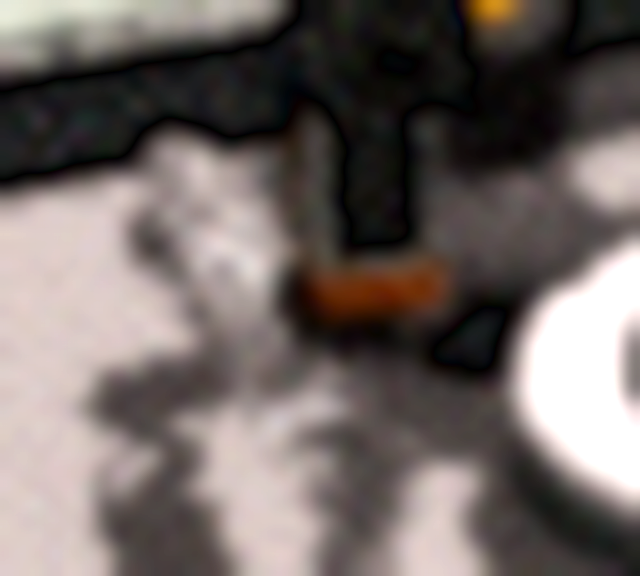

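View pics/q5u.png

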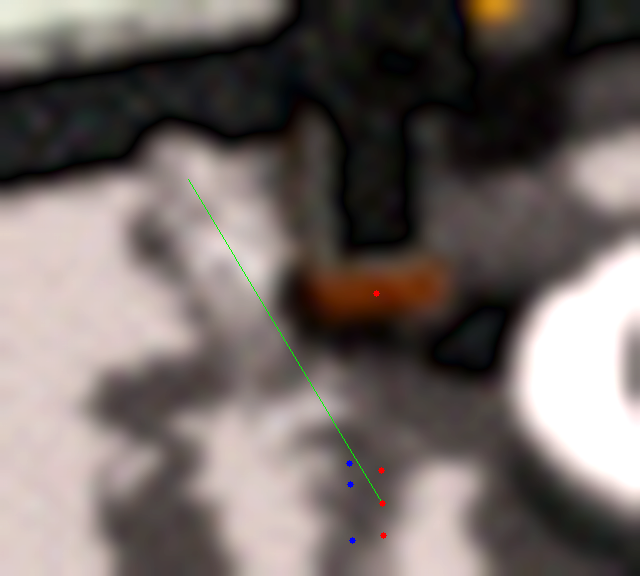

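>>> arm_command:
  commands: "-0.004 0.003 0 0.08 0.3 0 1; -0.004 0.002 0 0.05 0.25 0.1 1"

```text
time_s: 21.08
tcp_pos: [510.5, -25.7, 313.2]
tool_rot: [0.993, -0.119, -0.002, -0.002]
contact_force: [1.4, 9.4, -2.8]
opening: 20.9
```

```bash
python3 -c "
from h import *
view('q6');tip()"
```

```text
tip [509.6 -24.7  77.9] L 147.2 stretch 14.7 eye [513.6   7.2  73.5] eye-post [-1.9  0.1] F [ 0.5  9.2 -3.6]
tip [509.6 -24.7  78. ] tz [-0.003  0.005 -1.   ] F [ 0.5  9.2 -3.6]
```

>>> arm_command:
  commands: "-0.002 0.002 0 0.25 0.12 0.1 1; -0.002 0 0 0.12 0.12 0.1 1"

```text
time_s: 21.38
tcp_pos: [512.8, -26.4, 310.5]
tool_rot: [0.993, -0.117, -0.003, -0.005]
contact_force: [0.8, 8.1, -1.8]
opening: 21.2
```

```bash
python3 -c "
from h import *
view('q7');tip()"
```

```text
tip [511.6 -24.   75.2] L 145.9 stretch 13.4 eye [515.1   8.1  71.4] eye-post [-0.4  1. ] F [ 0.6  9.2 -2.3]
tip [511.6 -24.   75.3] tz [-0.005  0.01  -1.   ] F [ 0.6  9.2 -2.3]
```

>>> arm_command:
  commands: "-0.006 0.002 0 0.05 0.13 0.25 1; -0.003 0.001 0 0.04 0.13 0.25 1"

```text
time_s: 21.68
tcp_pos: [512.5, -26.6, 305.0]
tool_rot: [0.993, -0.115, -0.004, -0.005]
contact_force: [0.7, 8.5, -2.6]
opening: 21.0
```

```bash
python3 -c "
from h import *
view('q8');tip()"
```

```text
tip [510.8 -24.2  69.5] L 145.6 stretch 13.1 eye [514.5   8.   66.9] eye-post [-1.   0.9] F [ 1.2  8.3 -2.4]
tip [510.8 -24.2  69.6] tz [-0.007  0.01  -1.   ] F [ 1.2  8.3 -2.4]
```

>>> arm_command:
  commands: "-0.005 0.004 0 0.08 0.13 0.25 1; -0.004 0.002 0 0.05 0.13 0.25 1"

```text
time_s: 21.98
tcp_pos: [512.6, -26.9, 299.3]
tool_rot: [0.994, -0.113, -0.003, -0.004]
contact_force: [-0.0, 8.8, -2.0]
opening: 20.8
```

```bash
python3 -c "
from h import *
view('q9');tip()"
```

```text
tip [511.2 -24.7  63.8] L 145.7 stretch 13.2 eye [514.8   7.6  62.5] eye-post [-0.7  0.5] F [ 1.1  8.9 -1.2]
tip [511.2 -24.7  63.9] tz [-0.006  0.009 -1.   ] F [ 1.1  8.9 -1.2]
```

View pics/q9.png

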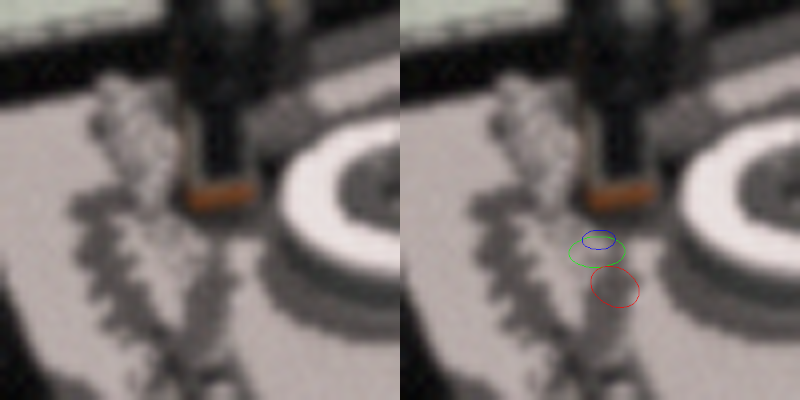

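>>> arm_command:
  commands: "-0.005 0.004 0 0.08 0.13 0.2 1; -0.003 0.002 0 0.05 0.13 0.2 1"

```text
time_s: 22.28
tcp_pos: [512.7, -27.1, 294.8]
tool_rot: [0.994, -0.111, -0.002, -0.004]
contact_force: [-0.1, 8.8, -1.5]
opening: 20.9
```

```bash
python3 -c "
from h import *
view('q10');tip()"
```

```text
tip [511.9 -24.9  59.4] L 145.8 stretch 13.3 eye [515.4   7.4  59.1] eye-post [-0.1  0.3] F [ 1.1  8.4 -2.3]
tip [511.9 -24.9  59.5] tz [-0.003  0.009 -1.   ] F [ 1.1  8.4 -2.3]
```

>>> arm_command:
  commands: "-0.004 0.002 0 0.05 0.13 0.2 1; -0.002 0 0 0.03 0.12 0 1"

```text
time_s: 22.58
tcp_pos: [512.5, -27.2, 292.4]
tool_rot: [0.994, -0.109, -0.003, -0.006]
contact_force: [0.9, 7.1, -1.3]
opening: 20.7
```

```bash
python3 -c "
from h import *
view('q11');tip()"
```

```text
tip [511.4 -24.4  57.4] L 145.3 stretch 12.8 eye [515.    7.9  57.5] eye-post [-0.5  0.8] F [ 0.3  8.4 -1.2]
tip [511.4 -24.4  57.5] tz [-0.004  0.012 -1.   ] F [ 0.3  8.4 -1.2]
```

No push back from below. Now I'll ease it towards +y, watching the tension.

>>> arm_command:
  commands: "0 0 0 0 -0.02 0 1; 0 0 0 0 -0.05 0 1"

```text
time_s: 22.88
tcp_pos: [512.3, -25.1, 292.6]
tool_rot: [0.994, -0.107, -0.004, -0.008]
contact_force: [0.4, 3.6, -1.9]
opening: 20.7
```

>>> arm_command:
  commands: "0 0 0 0 -0.06 0 1; 0 0 0 0 -0.1 0 1"

```text
time_s: 23.12
tcp_pos: [512.4, -24.0, 292.6]
tool_rot: [0.994, -0.107, -0.004, -0.007]
contact_force: [0.8, 0.8, -1.9]
opening: 20.8
```

```bash
python3 -c "
from h import *
view('q12');tip()"
```

```text
tip [510.8 -20.5  57.5] L 141.5 stretch 9.0 eye [514.7  11.8  57.6] eye-post [-0.8  4.7] F [ 0.4  2.1 -2.6]
tip [510.8 -20.5  57.6] tz [-0.007  0.015 -1.   ] F [ 0.4  2.1 -2.6]
```

View pics/q12.png

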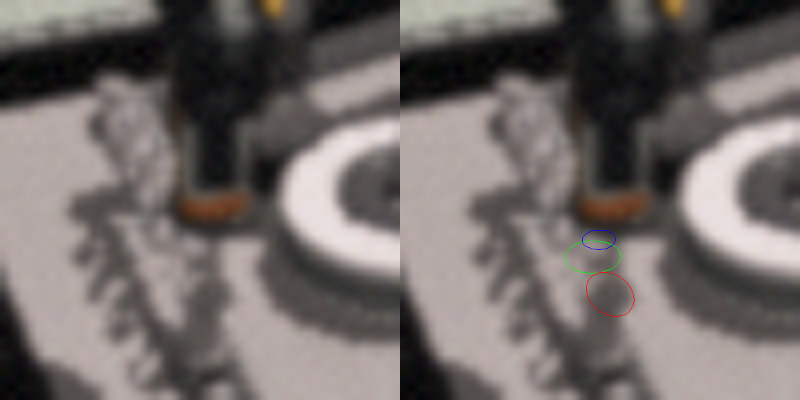

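```bash
python3 -c "
from h import *
plan([513.2,-10.5,291],-0.2,5,1)"
```

```text
t 23.18 tcp [512.5 -23.9 292.6] F [ 0.4  2.1 -2.6] open 20.7 yaw -0.214 j6 -2.98
-0.003 0.002 -0.003 -0.04 -0.27 0.04 1; -0.003 0.002 -0.003 -0.04 -0.27 0.04 1; -0.003 0.002 -0.003 -0.04 -0.27 0.03 1; -0.003 0.002 -0.003 -0.04 -0.27 0.03 1; -0.003 0.002 -0.003 -0.04 -0.27 0.03 1
```

>>> arm_command:
  commands: "0 0 0 -0.04 -0.2 0.04 1; -0.003 0.002 0 -0.04 -0.27 0.04 1; -0.004 0.002 0 -0.04 -0.27 0.04 1; -0.004 0.002 0 -0.04 -0.27 0.03 1; -0.003 0.002 0 -0.04 -0.2 0 1"

```text
time_s: 23.8
tcp_pos: [512.5, -12.5, 290.9]
tool_rot: [0.994, -0.108, -0.001, 0.003]
contact_force: [0.4, -0.7, -1.5]
opening: 21.0
```

```bash
python3 -c "
from h import *
tip();plan([513.2,-10.5,291],-0.2,1,1);view('q13')"
```

```text
tip [511.6 -14.   55.9] tz [-0.004 -0.007 -1.   ] F [ 0.4 -0.7 -1.5]
t 23.8 tcp [512.5 -12.5 290.9] F [ 0.4 -0.7 -1.5] open 21.0 yaw -0.216 j6 -2.95
0.007 0.002 -0.016 0.03 -0.21 -0.01 1
tip [511.7 -13.7  55.8] L 134.7 stretch 2.2 eye [515.5  18.5  56.4] eye-post [-0.  11.4] F [ 0.5  1.3 -1.6]
```

View pics/q13.png

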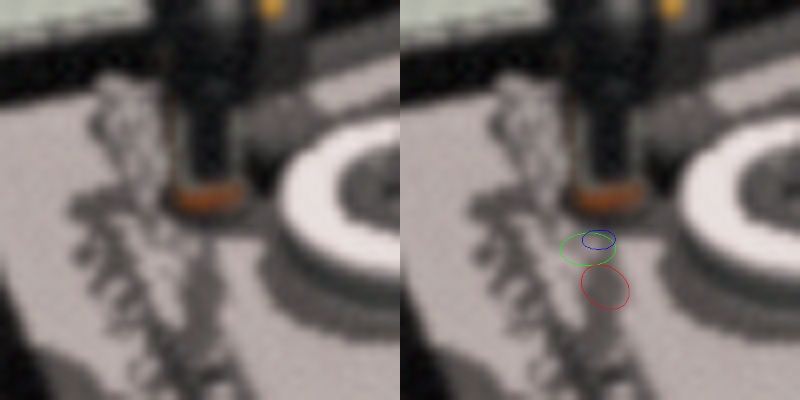

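>>> arm_command:
  commands: "0.005 0.002 0 0.06 -0.2 0 1; 0 0 0 0 0 0 1; 0 0 0 0 0 0 1; 0 0 0 0 0 0 1"

```text
time_s: 24.35
tcp_pos: [513.6, -10.2, 291.0]
tool_rot: [0.994, -0.107, -0.0, 0.001]
contact_force: [-0.5, -0.4, -1.0]
opening: 20.5
```

```bash
python3 -c "
from h import *
tip();plan([513.2,-10.5,291],-0.2,1,1)"
```

```text
tip [513.6 -10.7  56. ] tz [-0.    -0.002 -1.   ] F [-0.5 -0.4 -1. ]
t 24.35 tcp [513.6 -10.2 291. ] F [-0.5 -0.4 -1. ] open 20.5 yaw -0.215 j6 -2.95
0.002 -0.000 -0.015 -0.04 0.03 0.00 1
```

>>> arm_command:
  commands: "0 0 0 0 0 -0.3 1; 0 0 0 0 0 -0.3 1; 0 0 0 0 0 -0.3 1"

```text
time_s: 24.72
tcp_pos: [513.5, -10.4, 300.5]
tool_rot: [0.994, -0.108, -0.0, 0.001]
contact_force: [-0.3, 0.3, -2.1]
opening: 20.8
```

>>> arm_command:
  commands: "0 0 0 0 0 -0.4 1; 0 0 0 0 0 -0.4 1"

```text
time_s: 24.98
tcp_pos: [513.6, -10.4, 309.1]
tool_rot: [0.994, -0.108, -0.0, 0.001]
contact_force: [0.5, -0.9, -1.1]
opening: 20.8
```

```bash
python3 -c "
from h import *
tip();plan([513.2,-10.5,330],-0.2,1,1);view('q14')"
```

```text
tip [513.5 -10.8  74.1] tz [-0.    -0.002 -1.   ] F [ 0.5 -0.9 -1.1]
t 24.98 tcp [513.6 -10.4 309.1] F [ 0.5 -0.9 -1.1] open 20.8 yaw -0.216 j6 -2.95
0.002 0.000 -0.016 -0.03 0.02 -2.09 1
tip [514.  -10.8  74.6] L 132.6 stretch 0.1 eye [517.3  21.2  70.6] eye-post [ 1.8 14.1] F [ 0.4 -0.3 -1.1]
```

View pics/q14.png

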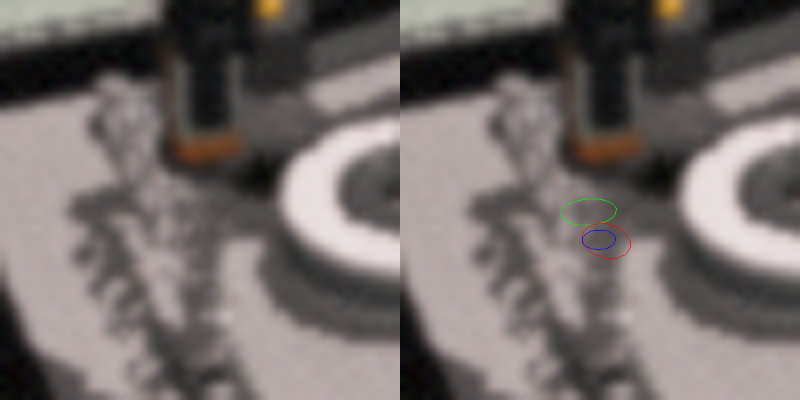

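>>> arm_command:
  commands: "0 0 0 0 0 -1 1; 0 0 0 0 0 -2 1; 0 0 0 0 0 -3 1; 0 0 0 0 0 -3 1; 0 0 0 0 0 0 1"

```text
time_s: 25.65
tcp_pos: [513.6, -10.2, 404.5]
tool_rot: [0.994, -0.108, 0.001, 0.001]
contact_force: [0.8, 0.0, -1.9]
opening: 20.8
```

```bash
python3 -c "
from h import *
tip();plan([450,-200,395],-0.9,5,1);view('q15')"
```

```text
tip [514.  -10.6 169.5] tz [ 0.002 -0.002 -1.   ] F [ 0.8  0.  -1.9]
t 25.65 tcp [513.6 -10.2 404.5] F [ 0.8  0.  -1.9] open 20.8 yaw -0.216 j6 -2.95
0.000 -0.000 0.137 -0.43 3.98 0.20 1; 0.000 -0.000 0.137 0.12 4.00 0.20 1; 0.000 -0.000 0.137 0.66 3.95 0.19 1; 0.000 -0.000 0.137 1.19 3.82 0.19 1; 0.000 -0.000 0.137 1.71 3.62 0.19 1
tip [512.8 -10.6 167.8] L 171.3 stretch 38.8 eye [515.6  14.2 147. ] eye-post [0.1 7.1] F [-0.1  0.1 -2.2]
```

View pics/q15.png

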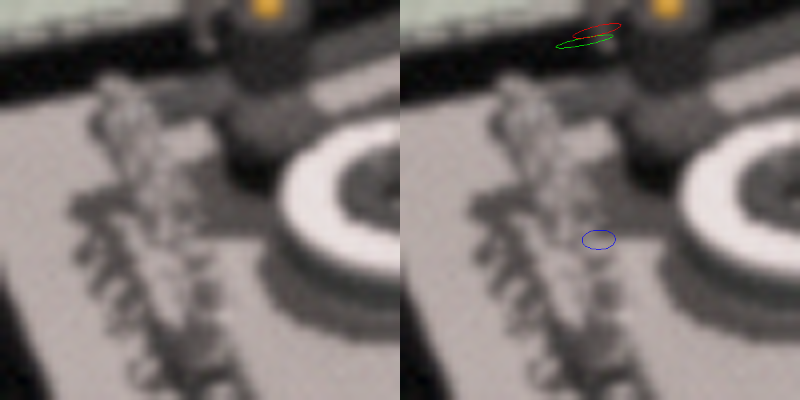

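```bash
python3 -c "
from h import *
plan([516.3,-368.5,405],-3.1,16,1)"
```

```text
t 25.7 tcp [513.1 -10.2 402.9] F [-0.1  0.1 -2.2] open 21.0 yaw -0.216 j6 -2.95
0.000 -0.000 0.180 0.50 2.18 -0.01 1; 0.000 -0.000 0.180 0.88 2.06 -0.01 1; 0.000 -0.000 0.180 1.24 1.87 -0.01 1; 0.000 -0.000 0.180 1.55 1.62 -0.01 1; 0.000 -0.000 0.180 1.82 1.31 -0.01 1; 0.000 -0.000 0.180 2.02 0.96 -0.01 1; 0.000 -0.000 0.180 2.16 0.59 -0.01 1; 0.000 -0.000 0.180 2.23 0.19 -0.01 1; 0.000 -0.000 0.180 2.23 -0.21 -0.01 1; 0.000 -0.000 0.180 2.15 -0.61 -0.01 1; 0.000 -0.000 0.180 2.01 -0.99 -0.01 1; 0.000 -0.000 0.180 1.80 -1.33 -0.01 1; 0.000 -0.000 0.180 1.53 -1.63 -0.01 1; 0.000 -0.000 0.180 1.22 -1.88 -0.01 1; 0.000 -0.000 0.180 0.86 -2.07 -0.01 1; 0.000 -0.000 0.180 0.47 -2.19 -0.01 1
```

>>> arm_command:
  commands: "0 0 0.18 0.5 2.2 -0.2 1; 0 0 0.18 0.9 2.1 -0.2 1; 0 0 0.18 1.25 1.9 -0.2 1; 0 0 0.18 1.55 1.6 -0.2 1; 0 0 0.18 1.8 1.3 -0.2 1"

```text
time_s: 26.32
tcp_pos: [511.3, -124.0, 405.7]
tool_rot: [0.842, -0.54, -0.006, 0.004]
contact_force: [0.7, 0.4, -2.2]
opening: 20.7
```

>>> arm_command:
  commands: "0 0 0.18 2 0.95 -0.2 1; 0 0 0.18 2.15 0.6 -0.2 1; 0 0 0.18 2.2 0.2 -0.2 1; 0 0 0.18 2.2 -0.2 -0.2 1; 0 0 0.18 2.15 -0.6 -0.2 1"

```text
time_s: 26.95
tcp_pos: [506.1, -238.0, 406.7]
tool_rot: [-0.51, 0.86, 0.01, -0.011]
contact_force: [0.8, 0.8, -1.6]
opening: 21.0
```

```bash
python3 -c "
from h import *
tip();plan([516.3,-368.5,400],-3.1,6,1)"
```

```text
tip [ 499.2 -236.5  171.8] tz [-0.029  0.006 -1.   ] F [ 0.8  0.8 -1.6]
t 26.95 tcp [ 506.1 -238.   406.7] F [ 0.8  0.8 -1.6] open 21.0 yaw -2.071 j6 -1.51
0.004 -0.004 0.171 1.82 -1.20 0.09 1; 0.004 -0.004 0.171 1.59 -1.49 0.09 1; 0.004 -0.004 0.171 1.32 -1.74 0.09 1; 0.004 -0.004 0.171 1.00 -1.94 0.09 1; 0.004 -0.004 0.171 0.66 -2.08 0.10 1; 0.004 -0.004 0.171 0.29 -2.16 0.10 1
```

>>> arm_command:
  commands: "0.004 -0.004 0.17 1.8 -1.2 -0.1 1; 0.004 -0.004 0.17 1.6 -1.5 -0.1 1; 0.004 -0.004 0.17 1.3 -1.75 -0.1 1; 0.004 -0.004 0.17 1 -1.95 -0.1 1; 0.004 -0.004 0.17 0.65 -2.05 -0.1 1"

```text
time_s: 27.58
tcp_pos: [512.8, -349.6, 400.8]
tool_rot: [-0.095, 0.995, 0.006, -0.007]
contact_force: [-0.4, -0.3, -2.2]
opening: 20.9
```

```bash
python3 -c "
from h import *
tip();plan([516.3,-368.5,400],-3.1,2,1)"
```

```text
tip [ 509.3 -347.1  165.8] tz [-0.015  0.011 -1.   ] F [-0.4 -0.3 -2.2]
t 27.57 tcp [ 512.8 -349.6  400.8] F [-0.4 -0.3 -2.2] open 20.9 yaw -2.951 j6 -0.79
0.006 -0.007 0.075 0.01 -0.96 0.03 1; 0.006 -0.007 0.075 -0.06 -0.96 0.03 1
```

>>> arm_command:
  commands: "0.006 -0.008 0.07 0 -0.7 0 1; 0.006 -0.007 0.07 -0.05 -0.7 0 1; 0 0 0 0 0 0 1"

```text
time_s: 27.95
tcp_pos: [514.5, -365.3, 394.0]
tool_rot: [-0.022, 1.0, 0.003, -0.003]
contact_force: [-0.4, 0.1, -1.4]
opening: 20.8
```

```bash
python3 - <<'E'
from h import *
tip();plan([516.3,-368.5,385],-3.1,1,1)
f=ctrl.grab_frame('side')
cv2.imwrite('pics/r1.png',cv2.resize(f[200:350,300:430],None,fx=4,fy=4,interpolation=2))
E
```

```text
tip [ 513.  -363.9  159. ] tz [-0.007  0.006 -1.   ] F [-0.4  0.1 -1.4]
t 27.95 tcp [ 514.5 -365.3  394. ] F [-0.4  0.1 -1.4] open 20.8 yaw -3.099 j6 -0.66
0.006 -0.006 0.001 -0.17 -0.33 0.90 1
```

View pics/r1.png

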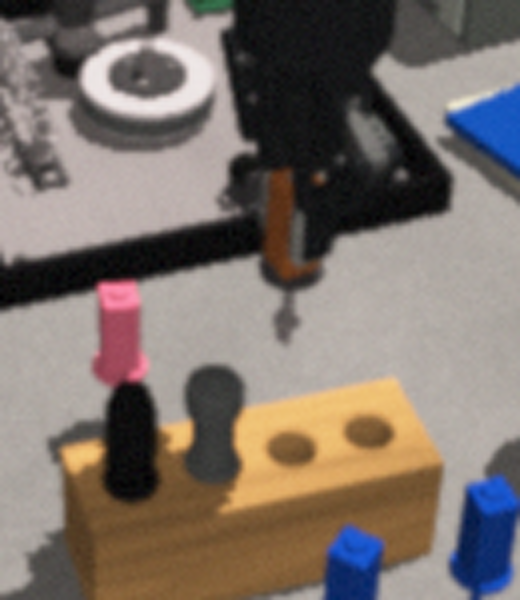

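>>> arm_command:
  commands: "0.006 -0.006 0 -0.17 -0.33 1 1; 0 0 0 0 0 2 1; 0 0 0 0 0 2 1; 0 0 0 0 0 0 1"

```text
time_s: 28.5
tcp_pos: [516.2, -366.8, 339.3]
tool_rot: [-0.024, 1.0, 0.001, -0.002]
contact_force: [-0.5, 0.2, -1.6]
opening: 21.1
```

```bash
python3 - <<'E'
from h import *
tip();plan([516.3,-368.5,320],-3.1,1,1)
E
```

```text
tip [ 515.5 -366.3  104.3] tz [-0.003  0.002 -1.   ] F [-0.5  0.2 -1.6]
t 28.5 tcp [ 516.2 -366.8  339.3] F [-0.5  0.2 -1.6] open 21.1 yaw -3.093 j6 -0.67
0.002 -0.003 0.007 -0.01 -0.17 1.93 1
```

>>> arm_command:
  commands: "0.002 -0.003 0 0 -0.18 1 1; 0 0 0 0 0 1.2 1; 0 0 0 0 0 1.2 1; 0 0 0 0 0 0.8 1"

```text
time_s: 29.0
tcp_pos: [517.0, -368.9, 296.6]
tool_rot: [-0.025, 1.0, -0.001, 0.002]
contact_force: [-0.6, 0.0, -1.5]
opening: 20.9
```

```bash
python3 - <<'E'
from h import *
tip();plan([516.3,-368.5,268],-3.1,1,1)
f=ctrl.grab_frame('side')
cv2.imwrite('pics/r2.png',cv2.resize(f[240:350,320:430],None,fx=5,fy=5,interpolation=2))
E
```

```text
tip [ 517.8 -369.3   61.6] tz [ 0.003 -0.002 -1.   ] F [-0.6  0.  -1.5]
t 29.0 tcp [ 517.  -368.9  296.6] F [-0.6  0.  -1.5] open 20.9 yaw -3.092 j6 -0.67
-0.002 0.003 0.008 0.08 0.05 2.86 1
```

View pics/r2.png

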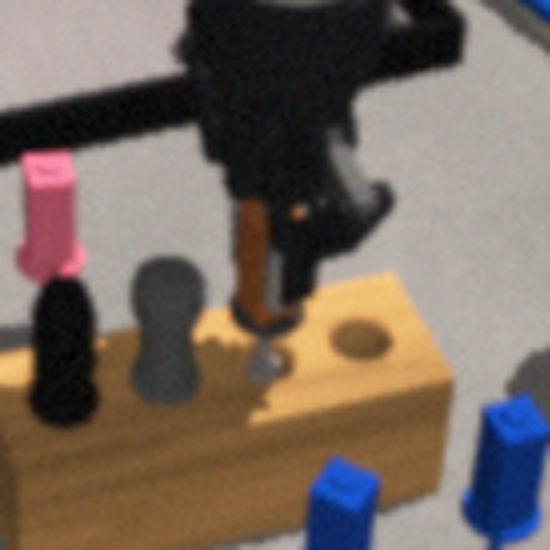

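>>> arm_command:
  commands: "-0.002 0.003 0 0.07 0.04 0.8 1; 0 0 0 0 0 0.8 1; 0 0 0 0 0 0.6 1"

```text
time_s: 29.42
tcp_pos: [516.2, -368.5, 272.7]
tool_rot: [-0.025, 1.0, 0.0, -0.0]
contact_force: [-0.5, 0.2, -1.6]
opening: 20.6
```

>>> arm_command:
  commands: "0 0 0 0 0 0.3 1; 0 0 0 0 0 0.2 1"

```text
time_s: 29.68
tcp_pos: [516.2, -368.5, 267.0]
tool_rot: [-0.025, 1.0, 0.0, -0.0]
contact_force: [0.7, -0.0, -0.7]
opening: 20.7
```

```bash
python3 - <<'E'
from h import *
tip();plan([516.3,-368.5,266],-3.1,1,1)
E
```

```text
tip [ 516.  -368.4   32. ] tz [-0.001  0.    -1.   ] F [ 0.7 -0.  -0.7]
t 29.68 tcp [ 516.2 -368.5  267. ] F [ 0.7 -0.  -0.7] open 20.7 yaw -3.092 j6 -0.67
0.000 -0.001 0.008 -0.01 -0.00 0.10 1
```

>>> arm_command:
  commands: "0 0 0 0 0 0.1 1; 0 0 0 0 0 0.05 1"

```text
time_s: 29.92
tcp_pos: [516.2, -368.5, 266.1]
tool_rot: [-0.025, 1.0, 0.0, -0.0]
contact_force: [-0.9, 1.0, 1.6]
opening: 20.5
```

>>> arm_command:
  commands: "0 0 0 0 0 0 2.5; 0 0 0 0 0 0 4; 0 0 0 0 0 0 5; 0 0 0 0 0 0 5"

```text
time_s: 30.42
tcp_pos: [516.7, -368.9, 267.4]
tool_rot: [-0.025, 1.0, -0.001, 0.001]
contact_force: [0.6, 0.1, -0.6]
opening: 50.2
```

>>> arm_command:
  commands: "0 0 0 0 0 -1 5; 0 0 0 0 0 -3 5; 0 0 0 0 0 -4 5; 0 0 0 0 0 -5 5; 0 0 0 0 0 -5 5"

```text
time_s: 31.05
tcp_pos: [515.6, -368.0, 449.4]
tool_rot: [-0.025, 1.0, 0.002, -0.003]
contact_force: [0.5, -0.6, 0.0]
opening: 50.2
```

```bash
python3 - <<'E'
from h import *
tip();plan([400,-420,420],-3.1,2,5)
f=ctrl.grab_frame('side')
cv2.imwrite('pics/r3.png',cv2.resize(f[170:370,270:450],None,fx=3,fy=3,interpolation=2))
E
```

```text
tip [ 514.3 -367.1  214.4] tz [-0.005  0.004 -1.   ] F [ 0.5 -0.6  0. ]
t 31.05 tcp [ 515.6 -368.   449.4] F [ 0.5 -0.6  0. ] open 50.2 yaw -3.092 j6 -0.67
0.002 -0.003 0.004 5.89 -2.32 1.49 5; 0.002 -0.003 0.004 5.89 -2.34 1.48 5
```

View pics/r3.png

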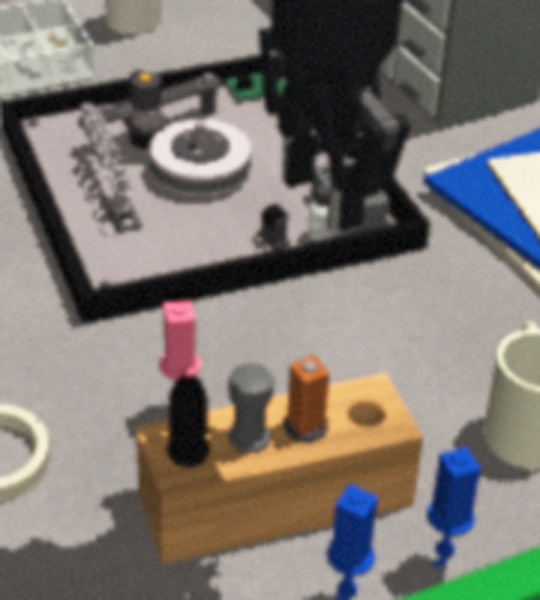

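>>> arm_command:
  commands: "0 0 0 5 -2 0 5; 0 0 0 5 -2 0 5; 0 0 0 5 -2 0 5; 0 0 0 5 -2 0 5; 0 0 0 4 -2 0 5"

```text
time_s: 31.72
tcp_pos: [278.2, -481.3, 463.0]
tool_rot: [-0.029, 1.0, -0.007, 0.007]
contact_force: [0.5, -0.9, -0.0]
opening: 50.0
```

```bash
python3 - <<'E'
from h import *
tip()
f={c:ctrl.grab_frame(c) for c in CI}
for c in f: cv2.imwrite(f'pics/end_{c}.png',f[c])
a=cv2.resize(f['top'][235:300,235:330],None,fx=8.4,fy=8.4,interpolation=2)
u=a.copy()
al=np.linspace(0,6.3,40)[:,None]
d=np.array([-.106,-.994,0]);n=np.array([-.994,.106,0])
for eye in [np.r_[POST,58]-4.5*d]:
    for ce,ra,rb,col in((eye,10,10,(0,255,0)),(eye+23.5*d,13.5,8,(0,0,255))):
        q=ce+ra*np.cos(al)*d+rb*np.sin(al)*n; cv2.polylines(u,[((proj('top',q)-[235,235]+.5)*8.4).astype(np.int32)],0,col,1)
cv2.imwrite('pics/e1.png',a);cv2.imwrite('pics/e2.png',u)
cv2.imwrite('pics/e3.png',cv2.resize(f['side'][190:250,280:350],None,fx=9,fy=9,interpolation=2))
cv2.imwrite('pics/e4.png',cv2.resize(f['top'][200:320,400:530],None,fx=4.5,fy=4.5,interpolation=2))
E
```

```text
tip [ 281.5 -484.4  228. ] tz [ 0.014 -0.014 -1.   ] F [ 0.5 -0.9 -0. ]
```

View pics/e1.png

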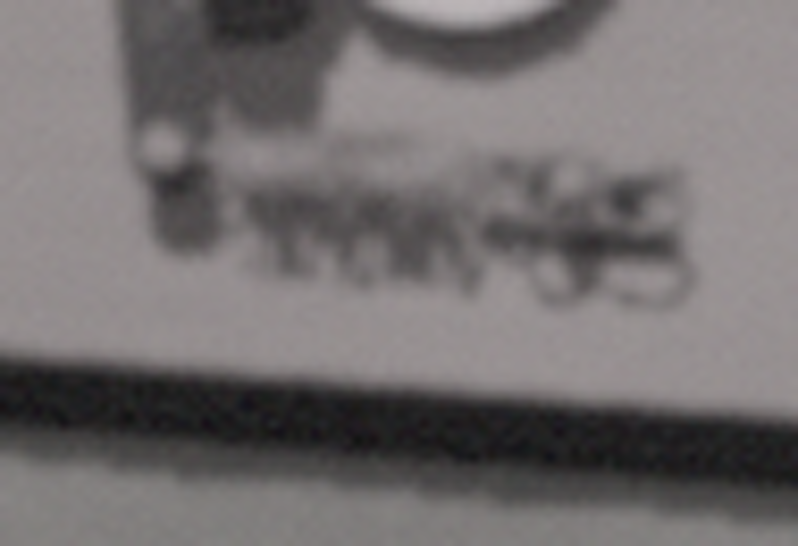

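View pics/e2.png

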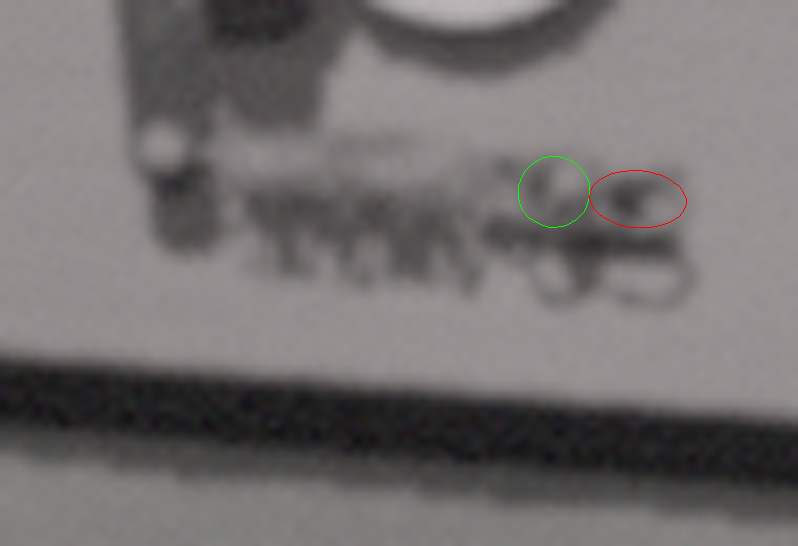

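View pics/e3.png

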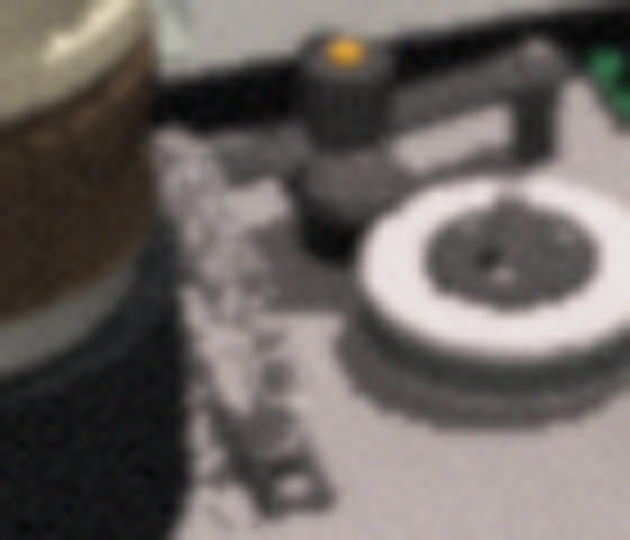

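View pics/e4.png

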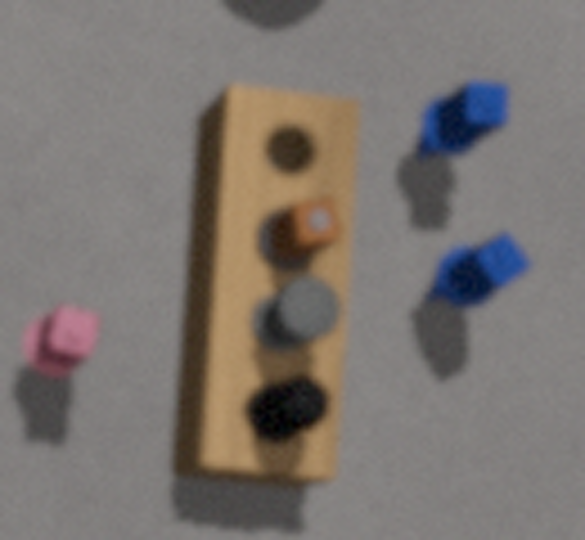

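The top picture (crop e1) shows the spring straight from the screw at (165,145) to the post at about (560,195), with both loops where I predicted them. The puller stands in its hole, and the block and tools are unmoved. Handing in.

```bash
python3 -c "
from h import *
print(ctrl.get_obs()['time_s'],ctrl.hand_in())"
```

```text
the job is handed in; nothing more can be done
31.825 None
```

The spring now hangs on the anchor post and the puller is back in the hole it came from. I handed the job in at 31.8 s; no verdict came back.

**What I did**
- I lifted the square wooden-handled puller out of the block and located the post by touching it lightly with the puller (about 3–4 N).
- I hooked the end loop and pulled until the swing arm came home. The most stretch was about 15 mm by geometry, with about 9 N on the wrist.
- I carried the inner loop sideways over the head, lowered it and eased it off. The pull dropped from 8 N to about 1–2 N with the loop about 4.7 mm off the post axis, where 4.5 mm is expected for a hung loop.
- I freed the foot, lifted out and stood the puller back in its hole.

**Last checks**
- The top view shows the spring straight and taut from screw to post, with both loops where I predicted them.
- The puller stands in the block, and the drive and the tools near it looked undisturbed. I did not separately check the bottle, paint jar and cup.
- The wrist force was near zero and the gripper clear of everything.

**Not confirmed by measurement**
- **Loop under the head:** I inferred this from the lack of push-back when lowering and from the force drop. The pictures are too coarse to show it.
- **Swing arm home:** the only sign is the picture and matching geometry; I did not measure its angle.
- **First grasp:** the first grip sat too high on the handle, so I opened and regripped before lifting.

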